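# Turn the upside-down pan lid over against the bread bin and cover the pan

### The job

The lid of the small steel pan lies upside down on its strap handle, out of reach. Push it up against the sloping front of the bread bin and tip it over until it leans there past upright with its handle side facing out, then set it gently on the pan, handle up, square and flush on the rim. Leave the pan where it stands and do not knock the onion, lemon, salt shaker or spice jar about.

Things in the scene. Friction and masses are not known exactly. Their poses are not given: they have to be found in the camera images.
- lid: Steel pan lid, about 0.16 kg: stiff sheet 162 (x) by 176 (y) by 5 mm. Origin: centre of the sheet's underside, which rests on the pan; z points out through the handle. At the start z points DOWN: it stands level on its handle, sheet 18 to 23 mm above the table, y and the handle roughly square to the bin's front, far edge 30 to 70 mm from the bin's foot. Half a turn about z makes no difference.
- lid_handle (a point): Middle of the strap handle at the lid's centre, 14 mm from lid along its z. Handle: 64 mm long along the lid's y, 12 mm wide along x, standing 18 mm out of the sheet (top 23 mm from the underside), solid beneath, so pinch it across the 12 mm. Axes as lid.
- bread_bin: Grey-green bread bin, wooden cheeks, fixed; 320 mm wide (y), 205 deep (x), 210 high. Its flat front rises from the table and leans back, away from the robot, at 68 degrees to the table, 226 mm up the slope; a pull bar stands out 16 mm at 200 to 216 mm up the slope. Origin: on the table, middle of the front's foot; x square into the bin, y along the front, z up. Friction with lid 0.5 to 0.7.
- pan: Square steel pan standing open on the table, loose, 0.38 kg, 162 mm (x) by 176 mm (y) over the rim, 67 mm high. Origin at the centre of its underside, z up. The rim is flat and level, 67 mm above the origin; the lid's flat underside just covers it when their centres coincide and their y axes are parallel, either way round (no step or lip).
- salt_shaker: Bystander: glass salt shaker with a steel top, 44 mm across, 90 mm high, loose. Origin at the centre of its underside.
- spice: Bystander: spice jar, 42 mm across, 96 mm high, loose. Origin at the centre of its underside.
- onion: Bystander: onion, about 80 mm, loose. Origin at the centre of its underside.
- lemon: Bystander: lemon, about 71 x 53 x 51 mm, loose. Origin at the centre of its underside.

How it is judged:
On the way:
1. the lid has been tipped past upright and leans against the front of the bread bin, its handle side facing out and up (angle between lid's own z axis and vertical between 0.7 and 1.4 rad and contact force between lid and bread_bin above 0.1 N), for 0.3 s.
At the end, for the whole second after the job is handed in: The lid lies handle up, level (within 3.4 degrees) and flush on the pan's rim, its centre within 10 mm of the pan's centre and its sides square with the pan's within 5.7 degrees; lid and pan are at rest and the pan stands level on the table (horizontal distance between lid and pan below 0.01 m and z of lid in the frame of pan between 0.063 and 0.071 m and angle between lid's own z axis and vertical below 0.06 rad and angle between the y axis of lid and the y axis of pan, either way round below 0.1 rad and angle between pan's own z axis and vertical below 0.05 rad and linear speed of each of lid, pan below 0.02 m/s); the robot touches nothing.
It fails at once if the pan is shoved more than 50 mm from where it stood (distance of pan from where it was at the start of the episode above 0.05 m).
It fails at once if the lid is dropped or slammed onto the pan (faster than 0.6 m/s just above the rim) (horizontal distance between lid and pan below 0.06 m and z of lid in the frame of pan below 0.12 m and linear speed of lid above 0.6 m/s).
It fails at once if a bystander (salt shaker, spice jar, onion, lemon) is moved by more than 40 mm (distance of any of salt_shaker, spice, onion, lemon from where it was at the start of the episode above 0.04 m).
It also fails if it takes over 67 s, if anything falls off the work surface, if the arm or the gripper's body presses on something with over 40 N, if the wrist force passes 120 N, or if a joint passes its speed limit or range.

### The arm

A 6-joint arm with a two-finger parallel gripper is mounted at the origin on a cart in front of the work surface, level with it; the furniture and walls round the work are solid. World frame = base frame: x ahead of the robot, y to its left, z up, the work surface at z = 0. Lengths are in m, angles in rad, forces in N, time in s.
With the tool pointing down it reaches from about 0.425 to 0.95 m from the base axis. Payload 3.5 kg.
Tool frame: the origin (TCP) lies at the very end of the fingers, on their centre line; the grasp point (between the pads) lies 19 mm behind it (tcp_to_grasp is the distance from the TCP to the grasp point, in m); z points along the fingers, y is the direction in which the jaws open and shut (so a half turn about z gives the same grasp; the last joint's range is limited). The gripper opens to 85 mm and grips with 20 to 120 N. Pads are 22 mm wide; open, the fingers measure 114 mm over their backs; the gripper's body (76 mm by 85 mm) begins 54 mm behind the grasp point. The pads swing forward as they close: fully open they stand 13 mm farther back than shut.
Start: joints at [1.046, 0.286, 1.577, -0, 1.279, -0.15], TCP at [0.247, 0.628, 0.231] pointing down, gripper open.
Joint ranges: [-2.77, 2.77], [-0.9, 2.22], [0.21, 2.48], [-1.53, 4.67], [0.24, 2.81], [-2.84, 2.84]. Speed limits (rad/s): [2.79, 2.79, 3.14, 3.14, 3.14, 3.14].

### API

Orientations are given as a unit quaternion [x, y, z, w].
In Python, from plant import * gives the robot as it stands. The module is installed in compiled form; this text tells all that it offers.
- The arm moves only by the tool arm_command, never from a script. Its argument "steps" is a list of rows, each a list of 3 entries, a list of its own where there are three numbers: the turn, a rotation vector about the tool's x, y, z in rad, then the shift along the tool's x, y, z in m, then the gripper command: -1 is shut, 1 is fully open, values between are in proportion. A call has 1 to 12 rows; each row is the pose to reach, as a shift and turn from the pose measured when the call began, along the tool's axes at that moment; what a row does not reach only later rows make up. A row lasts 1/8 s, in which the tool goes at most 62.5 mm and 10.7 degrees, less where a joint would pass 70% of its speed; a pose out of reach is approached as far as the arm can. A call with a gripper value outside its range is refused whole. The fingers move at their own pace and stop on an object; "force" is the grip in N (left out, the last holds). Time passes only in rows, so rows that repeat a pose let the fingers close. It gives the time, the measured TCP pose, the force and the opening at its end, in the units of the state.
- get_state(): the state, without advancing time (a new reading comes with each control period).
- read_camera(name): name is "scene" or "top" or "wrist"; returns a dict with "frame" (420x560x3 uint8, red, green, blue), "vfov" (degrees; the focal length in pixels is half the picture's height over the tangent of half this angle, whatever the lens; pixels are square), "cx", "cy" (the principal point, pixels), "dist" ([k1, k2, p1, p2, k3] as OpenCV has them; the pictures are not rectified), "position" and "rotation" of the camera in the world; the wrist camera has in their place "mount" (4x4, takes a point from camera to tool coordinates, whose origin is the TCP and whose axes are the flange's). Camera axes: x right, y up, looking along -z (the intrinsics and any distortion apply to the point x, -y, -z); pixel columns grow to the right and rows downward; lengths in m; the calibration is good to about 2 mm. A picture is of the moment at which its call begins: read the wrist's pose just before it. There is no depth.
- sign_off(): hands the job in, once; it reports no verdict.
The state is a dict: "time": time; "qpos": joint angles; "dq": joint speeds; "joint_efforts": joint torques, N m; "eef_pos": TCP position; "tcp_rot": TCP orientation; "contact_force": force on the tool from outside, world axes, zero at the start; "wrist_torque": the same for the moment, N m; "opening": opening from 0.0 (shut) to 1.0 (fully open).
Only numpy, scipy, OpenCV 4.12 (cv2) and the standard library are available. Lean on these libraries where they do the work, as an engineer would, in place of code of your own. Each camera call takes 0.05 s, during which the arm holds its last target.

## Working session

There is one attempt and no reset: what is moved stays moved. The work goes in short steps, Python scripts to look and compute and a tool call to move; the robot and the scene stay as the last step left them, time stands still between calls to the robot, and variables do not carry over. Pictures are saved under pics/ and viewed, and the job is handed in when it is done.

Besides the shell and the picture viewer there is one more tool, called after "Call:" as name(argument=value, ...), one argument or row to a line, values as JSON. arm_command: Moves the arm, as the interface text tells. Its arguments: {"type":"object","properties":{"steps":{"type":"array"},"force":{"type":"number"}},"required":["steps"]}

```bash
mkdir -p pics; python3 - <<'E'
from plant import *
import cv2,numpy as np
print(get_state())
for n in ["scene","top","wrist"]:
    c=read_camera(n)
    cv2.imwrite(f"pics/{n}0.png",cv2.cvtColor(c["frame"],cv2.COLOR_RGB2BGR))
    print(n,{k:v for k,v in c.items() if k!="frame"})
E
```

```text
{'time': 0.0, 'qpos': array([ 1.04599320e+00,  2.87179501e-01,  1.57818192e+00, -8.44570965e-06,
        1.27855187e+00, -1.49980445e-01]), 'dq': array([ 0.00134984, -0.0009912 ,  0.00085671,  0.00229912, -0.00055834,
       -0.00208737]), 'joint_efforts': array([-6.12065724e-04, -4.05984950e+01, -2.92626590e+01, -1.32051455e-04,
        5.69854121e-03, -2.82560002e-07]), 'eef_pos': array([0.24675649, 0.62758457, 0.22993526]), 'tcp_rot': array([ 1.86314867e-01,  9.82489402e-01, -1.09623942e-03, -3.80282355e-04]), 'contact_force': array([ 0.05114162,  0.26801273, -0.21056864]), 'wrist_torque': array([-0.02405629,  0.00593061, -0.02294015]), 'opening': 1.0000955093804362}
scene {'vfov': 42.047140918632635, 'cx': 277.8081217141813, 'cy': 203.63370070051153, 'dist': array([-0.14004983,  0.        ,  0.        ,  0.        ,  0.        ]), 'position': array([ 0.47315499, -0.23653832,  0.91385299]), 'rotation': array([ 0.2802124 , -0.02175652, -0.06471385,  0.95750707])}
top {'vfov': 48.62438109740992, 'cx': 278.7515700562943, 'cy': 207.04631620867536, 'dist': array([0.03180121, 0.        , 0.        , 0.        , 0.        ]), 'position': array([0.49168491, 0.33708953, 0.95859157]), 'rotation': array([-0.01704367,  0.04007316,  0.7157305 , -0.69701758])}
wrist {'vfov': 64.68478918588924, 'cx': 273.62318195653387, 'cy': 209.90123530228564, 'dist': array([-0.06668281,  0.        ,  0.        ,  0.        ,  0.        ]), 'mount': array([[-7.82815558e-04,  9.55504113e-01,  2.94976741e-01,
         7.56235494e-02],
       [ 9.99999405e-01,  9.72265323e-04, -4.95593052e-04,
        -1.26656172e-03],
       [-7.60336856e-04,  2.94976177e-01, -9.55504305e-01,
        -1.41986998e-01],
       [ 0.00000000e+00,  0.00000000e+00,  0.00000000e+00,
         1.00000000e+00]])}
```

View pics/scene0.png

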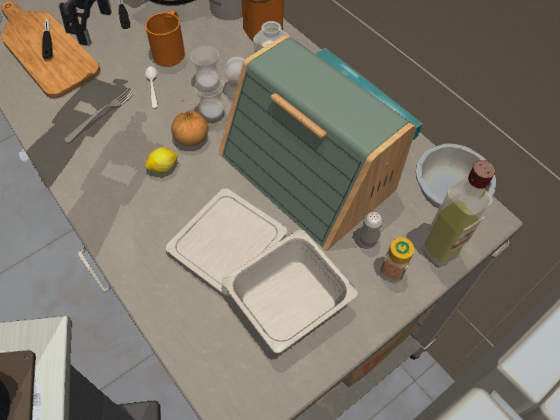

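View pics/top0.png

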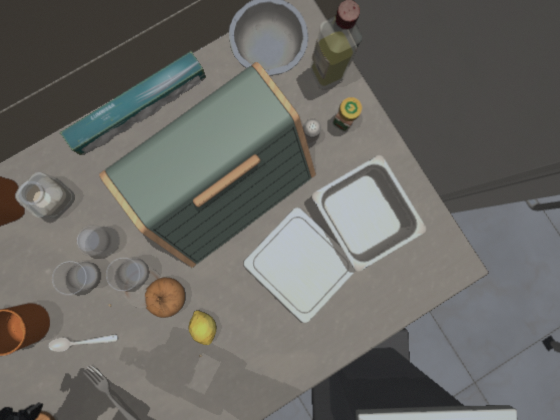

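View pics/wrist0.png

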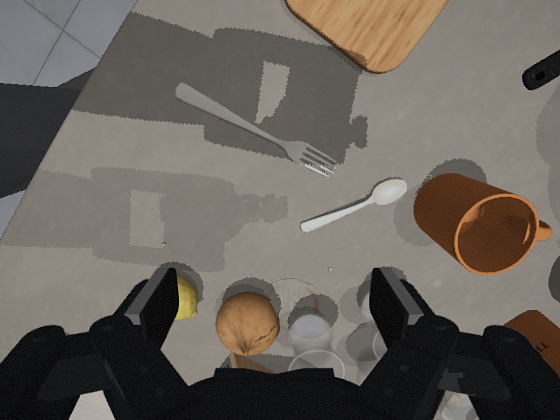

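```bash
cat > h.py <<'E'
import cv2,numpy as np
from scipy.spatial.transform import Rotation as R
def cam(n,c=None):
    from plant import read_camera
    return c or read_camera(n)
def KD(c):
    f=210/np.tan(np.radians(c["vfov"]/2))
    return np.array([[f,0,c["cx"]],[0,f,c["cy"]],[0,0,1]]),np.array(c["dist"])
def pose(c,st=None):
    if "position" in c: return np.array(c["position"]),R.from_quat(c["rotation"]).as_matrix()
    T=R.from_quat(st["tcp_rot"]).as_matrix();m=np.array(c["mount"])
    return np.array(st["eef_pos"])+T@m[:3,3],T@m[:3,:3]
def rays(c,uv,st=None):
    K,D=KD(c);p,M=pose(c,st)
    n=cv2.undistortPoints(np.array(uv,float).reshape(-1,1,2),K,D).reshape(-1,2)
    d=np.c_[n[:,0],-n[:,1],-np.ones(len(n))]@M.T
    return p,d
def onz(c,uv,z,st=None):
    p,d=rays(c,uv,st); z=np.broadcast_to(z,len(d))
    return p+d*((z-p[2])/d[:,2])[:,None]
def proj(c,X,st=None):
    K,D=KD(c);p,M=pose(c,st)
    q=(np.atleast_2d(X)-p)@M; q=q*[1,-1,-1]
    return cv2.projectPoints(q,np.zeros(3),np.zeros(3),K,D)[0].reshape(-1,2)
def grab(n,name,crop=None,s=3):
    from plant import read_camera,get_state
    st=get_state();c=read_camera(n);im=cv2.cvtColor(c["frame"],cv2.COLOR_RGB2BGR)
    save(im,name,crop,s);return c,st
def save(im,name,crop=None,s=3):
    if crop:
        x0,y0,x1,y1=crop; im=cv2.resize(im[y0:y1,x0:x1],None,fx=s,fy=s,interpolation=cv2.INTER_CUBIC)
    cv2.imwrite("pics/"+name+".png",im)
E
python3 - <<'E'
from h import *
im=cv2.imread("pics/top0.png")
save(im,"t_a",(235,140,435,330),4/1.0*0.95)
save(im,"t_b",(90,50,330,270),2.7)
im=cv2.imread("pics/scene0.png")
save(im,"s_a",(160,180,360,355),3.4)
E
```

```text
(no output)
```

View pics/t_a.png

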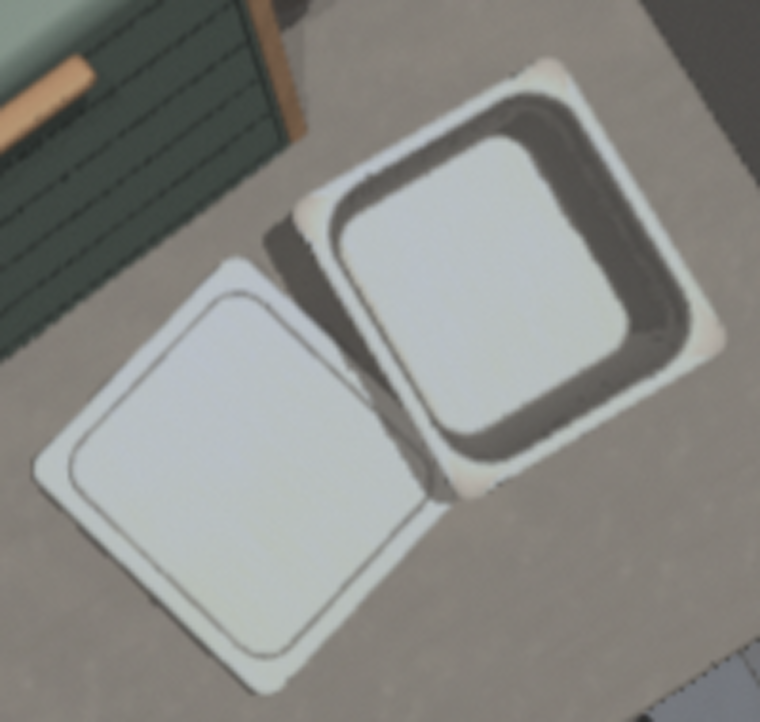

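View pics/t_b.png

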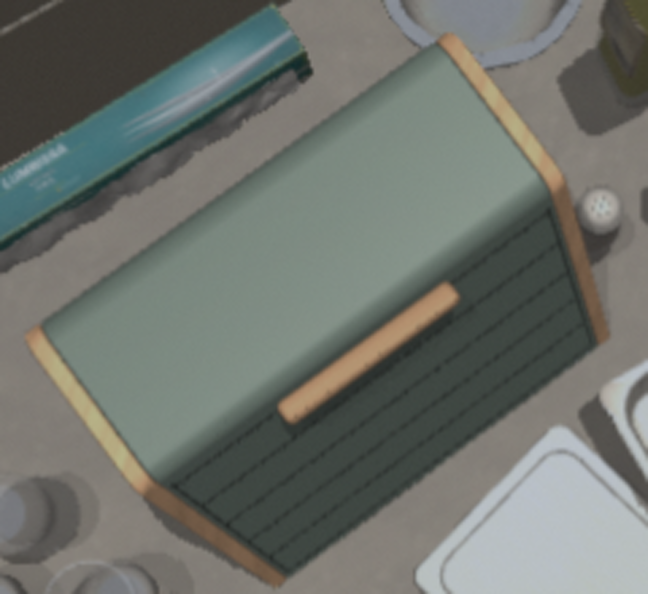

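View pics/s_a.png

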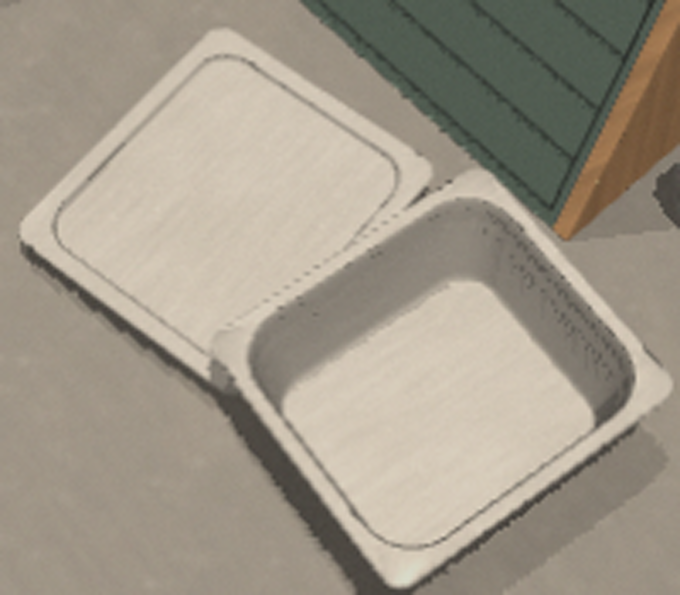

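```bash
cat > m.py <<'E'
from h import *
from scipy.optimize import least_squares
def fitrect(P,sides,hx,hy,x0):
    # P: Nx2 points, sides: 'x+','x-','y+','y-'
    def f(v):
        c,s=np.cos(v[2]),np.sin(v[2]); d=P-v[:2]; l=np.c_[d@[c,s],d@[-s,c]]
        return [ l[i,0]-hx if q=='x+' else l[i,0]+hx if q=='x-' else l[i,1]-hy if q=='y+' else l[i,1]+hy for i,q in enumerate(sides)]
    r=least_squares(f,x0); return r.x,np.array(r.fun)
if __name__=="__main__":
    from plant import *
    c=read_camera("top"); s=read_camera("scene")
    ta=lambda L:[(235+(u+.5)/3.8-.5,140+(v+.5)/3.8-.5) for u,v in L]
    tb=lambda L:[(90+(u+.5)/2.7-.5,50+(v+.5)/2.7-.5) for u,v in L]
    sa=lambda L:[(160+(u+.5)/3.4-.5,180+(v+.5)/3.4-.5) for u,v in L]
    pan=onz(c,ta([(297,222),(450,488),(310,196),(535,66),(572,75),(722,330),(480,494),(715,352)]),.067)[:,:2]
    lid=onz(c,ta([(40,458),(222,265),(45,490),(245,680),(282,685),(445,510),(250,262),(370,395)]),.023)[:,:2]
    for n,P in(("pan",pan),("lid",lid)):
        print(n,np.round(P,4).tolist())
    bf=onz(c,tb([(283,583),(603,343)]),0); print("binfoot top",bf.round(4).tolist(),np.linalg.norm(bf[1]-bf[0]))
    bs=onz(s,sa([(553,237),(330,25)]),0); print("binfoot scene",bs.round(4).tolist())
    print("scene lid cor",onz(s,sa([(215,28),(20,240),(430,170),(225,390)]),.023).round(4).tolist())
    print("scene pan cor",onz(s,sa([(475,172),(215,350),(668,380),(398,588)]),.067).round(4).tolist())
    print(fitrect(pan,['y+','y+','x+','x+','y-','y-','x-','x-'],.081,.088,[.44,.2,.4]))
    print(fitrect(pan,['y+','y+','x+','x+','y-','y-','x-','x-'],.088,.081,[.44,.2,.4]))
    # lid: UL edge, LL edge, LR, UR
    sd=['x+','x+','y+','y+','x-','x-','y-','y-']
    print(fitrect(lid,sd,.081,.088,[.4,.3,.7])); print(fitrect(lid,sd,.088,.081,[.4,.3,.7]))
    # salt, spice tops
    print("salt",onz(c,[(312,128)],.09),"spice",onz(c,[(350,108)],.096))
    print("onion",onz(c,[(165,297)],.04),"lemon",onz(c,[(203,327)],.025))
E
python3 m.py
```

```text
pan [[0.5793, 0.2407], [0.4429, 0.1682], [0.5924, 0.2337], [0.6567, 0.1156], [0.6516, 0.0967], [0.5188, 0.0262], [0.4395, 0.1532], [0.5077, 0.0304]]
lid [[0.4624, 0.3756], [0.5616, 0.2767], [0.4457, 0.3733], [0.3445, 0.2714], [0.3413, 0.2521], [0.4291, 0.163], [0.5628, 0.2618], [0.4906, 0.2003]]
binfoot top [[0.4537, 0.4795, 0.0], [0.6305, 0.2315, 0.0]] 0.30455190054304504
binfoot scene [[0.6271, 0.23, 0.0], [0.5208, 0.3881, 0.0]]
scene lid cor [[0.4531, 0.3792, 0.023], [0.3363, 0.2545, 0.023], [0.5632, 0.2686, 0.023], [0.4393, 0.1528, 0.023]]
scene pan cor [[0.582, 0.2393, 0.067], [0.4379, 0.1556, 0.067], [0.6581, 0.1093, 0.067], [0.5117, 0.0234, 0.067]]
(array([0.5489862 , 0.13339528, 0.49372377]), array([-0.00783729, -0.00712283,  0.00476531,  0.00542876,  0.00704078,
        0.00791934, -0.00601718, -0.00417689]))
(array([0.54898535, 0.1333962 , 0.49501651]), array([-9.38833200e-04, -2.47171512e-05, -2.14693161e-03, -1.65730526e-03,
       -5.47116884e-05,  1.01826204e-03,  1.07274414e-03,  2.73149273e-03]))
(array([0.4499212 , 0.26556814, 0.79204305]), array([ 0.00606949,  0.00541688, -0.00931845, -0.00888231, -0.0048492 ,
       -0.00663718,  0.004958  ,  0.01324276]))
(array([0.44974897, 0.26570644, 0.77800641]), array([-0.00187287, -0.00056022, -0.00151112, -0.00309107,  0.00123231,
        0.00120078, -0.00117774,  0.00577994]))
salt [[0.71103806 0.24026955 0.09      ]] spice [[0.74658296 0.16729491 0.096     ]]
onion [[0.39690433 0.53079497 0.04      ]] lemon [[0.33495939 0.46057338 0.025     ]]
```

```bash
python3 - <<'E'
from m import *
from plant import *
c=read_camera("top"); s=read_camera("scene")
tb=lambda L:np.array([(90+(u+.5)/2.7-.5,50+(v+.5)/2.7-.5) for u,v in L])
sa=lambda L:np.array([(160+(u+.5)/3.4-.5,180+(v+.5)/3.4-.5) for u,v in L])
X=np.array([[0,.16,0],[0,-.16,0],[.205,.16,.21],[.205,-.16,.21]])
uv=tb([(280,586),(604,343),(30,330),(450,35)])
Xs=np.array([[0,-.16,0]]);us=sa([(564,240)])
def f(v):
    M=R.from_euler('z',v[2]).as_matrix(); t=[v[0],v[1],0]
    return np.r_[(proj(c,X@M.T+t)-uv).ravel(),(proj(s,Xs@M.T+t)-us).ravel()]
r=least_squares(f,[.54,.355,.62]);print(r.x,r.fun.round(1))
b=r.x
Rb=np.array([[np.cos(b[2]),np.sin(b[2])],[-np.sin(b[2]),np.cos(b[2])]])
tobin=lambda P:(np.atleast_2d(P)-b[:2])@Rb.T
ta=lambda L:[(235+(u+.5)/3.8-.5,140+(v+.5)/3.8-.5) for u,v in L]
lid=onz(c,ta([(40,458),(222,265),(45,490),(245,680),(282,685),(445,510),(250,262)]),.023)[:,:2]
l,fu=fitrect(lid,['x+','x+','y+','y+','x-','x-','y-'],.088,.081,[.4,.3,.7]);print("lid",l,fu.round(4))
def cor(p,hx,hy):
    C,S=np.cos(p[2]),np.sin(p[2]);return np.array([[p[0]+C*a*hx-S*e*hy,p[1]+S*a*hx+C*e*hy] for a,e in((1,1),(1,-1),(-1,-1),(-1,1))])
print("lid cor bin\n",tobin(cor(l,.088,.081)).round(4),tobin(l[:2]))
print("pan cor bin\n",tobin(cor([.549,.1334,.495],.088,.081)).round(4))
for n,p in dict(onion=(.397,.531),lemon=(.335,.4606),salt=(.711,.240),spice=(.7466,.1673),base=(0,0)).items(): print(n,tobin(p))
# overlay
im=cv2.imread("pics/top0.png")
M=R.from_euler('z',b[2]).as_matrix()
F=np.array([[0,.16,0],[0,-.16,0],[.0847,-.16,.2095],[.0847,.16,.2095]])
cv2.polylines(im,[proj(c,F@M.T+[b[0],b[1],0]).round().astype(int)],True,(0,0,255),1)
for p,h in((cor(l,.088,.081),.023),(cor([.549,.1334,.495],.088,.081),.067)):
    cv2.polylines(im,[proj(c,np.c_[p,np.full(4,h)]).round().astype(int)],True,(0,255,0),1)
save(im,"ov",(90,50,440,340),2)
im=cv2.imread("pics/scene0.png")
cv2.polylines(im,[proj(s,F@M.T+[b[0],b[1],0]).round().astype(int)],True,(0,0,255),1)
for p,h in((cor(l,.088,.081),.023),(cor([.549,.1334,.495],.088,.081),.067)):
    cv2.polylines(im,[proj(s,np.c_[p,np.full(4,h)]).round().astype(int)],True,(0,255,0),1)
save(im,"ovs",(150,30,450,360),1.8)
E
```

```text
[0.5386623  0.35333195 0.61303321] [-1.2  2.5  4.  -0.2 -4.6  0.9  1.  -3.8 -0.6  2.4]
lid [0.45126566 0.26420828 0.78572983] [-0.0014 -0.0011  0.0001 -0.0004  0.0017  0.0007  0.0004]
lid cor bin
 [[-0.05    0.0723]
 [-0.0221 -0.0873]
 [-0.1955 -0.1175]
 [-0.2234  0.0421]] [[-0.12275968 -0.0226111 ]]
pan cor bin
 [[-0.0212 -0.1158]
 [-0.0402 -0.2766]
 [-0.215  -0.2559]
 [-0.1959 -0.095 ]]
onion [[-0.01364504  0.22682141]]
lemon [[-0.10485996  0.20491255]]
salt [[ 0.0757505  -0.19184962]]
spice [[ 0.06303996 -0.27179393]]
base [[-0.64386535  0.02092734]]
```

View pics/ov.png

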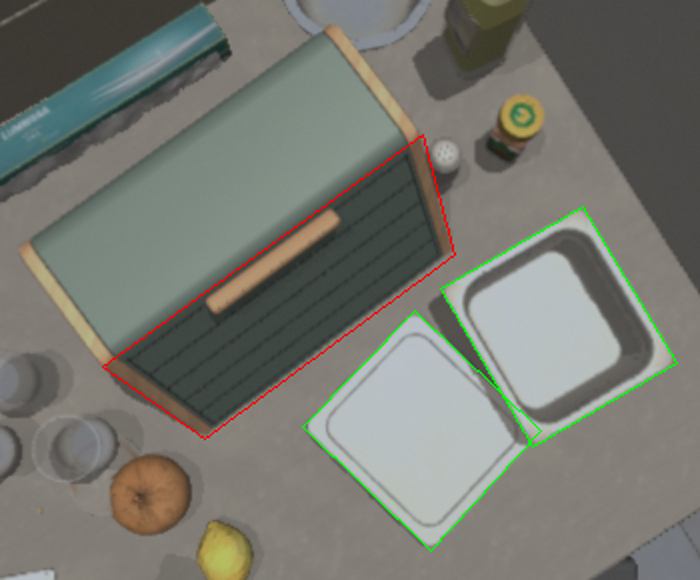

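View pics/ovs.png

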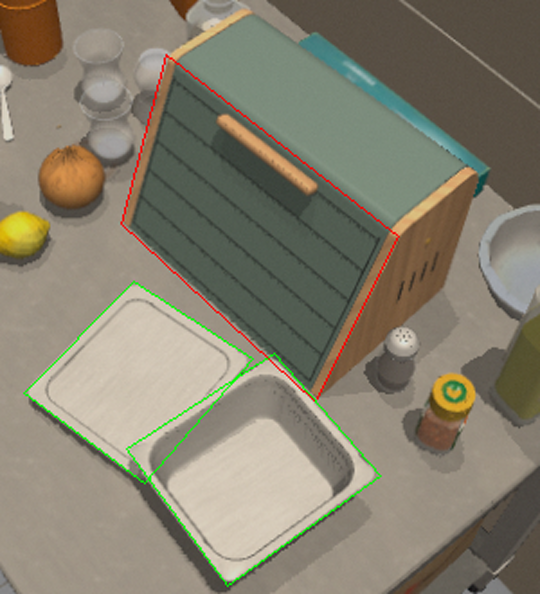

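```bash
cat > mv.py <<'E'
from h import *
from plant import get_state
def trot(az,tilt):
    """tool x az direction (deg), tilt fwd (deg): fingertips point toward az by tilt from straight down"""
    a,t=np.radians([az,tilt]); f=np.array([np.cos(a),np.sin(a),0]);u=np.array([0,0,1.])
    z=-np.cos(t)*u+np.sin(t)*f; x=np.cos(t)*f+np.sin(t)*u; y=np.cross(z,x)
    return np.c_[x,y,z]
def rel(p,Rm):
    s=get_state();R0=R.from_quat(s["tcp_rot"]).as_matrix()
    rv=R.from_matrix(R0.T@Rm).as_rotvec();sh=R0.T@(np.array(p)-s["eef_pos"])
    print("rotvec",rv.round(3).tolist(),"deg",round(np.degrees(np.linalg.norm(rv)),1),"shift",sh.round(4).tolist());return rv,sh
def path(wps,s0=None):
    """rows for list of (p,az,tilt)"""
    s=get_state();R0=R.from_quat(s["tcp_rot"]).as_matrix();out=[]
    for p,az,t in wps:
        rv=R.from_matrix(R0.T@trot(az,t)).as_rotvec();sh=R0.T@(np.array(p)-s["eef_pos"])
        out.append([rv.round(3).tolist(),sh.round(4).tolist()]);print(out[-1])
def where():
    s=get_state();M=R.from_quat(s["tcp_rot"]).as_matrix()
    tilt=np.degrees(np.arctan2(np.hypot(*M[:2,2])*np.sign(M[:2,2]@M[:2,0]),-M[2,2]))
    h=M[:,0]*[1,1,0] ; az=np.degrees(np.arctan2(h[1],h[0]))
    print("t",round(s["time"],2),"p",s["eef_pos"].round(4),"az",az.round(1),"tilt",tilt.round(1),"q",s["qpos"].round(3),"F",s["contact_force"].round(1),"op",round(s["opening"],2))
    return s
B=np.array([0.5387,0.3533,0.6130])
def b2w(x,y,z=0):
    c,s=np.cos(B[2]),np.sin(B[2]);return np.array([B[0]+c*x-s*y,B[1]+s*x+c*y,z])
E
python3 -c "
from mv import *
where();rel([.41,.21,.19],trot(45,0))"
```

```text
t 0.35 p [0.247 0.628 0.231] az 158.5 tilt 0.0 q [ 1.046  0.287  1.577  0.     1.279 -0.15 ] F [ 0.3 -1.1  0.7] op 1.0
rotvec [-0.0, 0.0, 1.981] deg 113.5 shift [-0.3047, -0.3293, 0.0411]
```

Call:
arm_command(
  steps=[
    [[0,0,1.98],[-0.305,-0.329,0.04],1],
    [[0,0,1.98],[-0.305,-0.329,0.04],1],
    [[0,0,1.98],[-0.305,-0.329,0.04],1],
    [[0,0,1.98],[-0.305,-0.329,0.04],1],
    [[0,0,1.98],[-0.305,-0.329,0.04],1],
    [[0,0,1.98],[-0.305,-0.329,0.04],1],
    [[0,0,1.98],[-0.305,-0.329,0.04],1],
    [[0,0,1.98],[-0.305,-0.329,0.04],1],
    [[0,0,1.98],[-0.305,-0.329,0.04],1],
    [[0,0,1.98],[-0.305,-0.329,0.04],1],
    [[0,0,1.98],[-0.305,-0.329,0.04],1],
    [[0,0,1.98],[-0.305,-0.329,0.04],1],
  ],
)

```text
time: 1.85
eef_pos: [0.4104, 0.2102, 0.1913]
tcp_rot: [0.923, 0.384, -0.0, 0.0]
contact_force: [0.9, -0.2, -0.1]
opening: 1.0
```

```bash
python3 -c "
from mv import *
where();rel([.40,.20,.16],trot(45,35))"
```

```text
t 1.85 p [0.4104 0.2102 0.1913] az 45.1 tilt -0.0 q [ 0.253 -0.163  2.124 -0.     1.181  1.036] F [ 0.9 -0.2 -0.1] op 1.0
rotvec [-0.0, 0.611, 0.003] deg 35.0 shift [-0.0145, -0.0002, 0.0313]
```

Call:
arm_command(
  steps=[
    [[0,0.6,0],[-0.015,0,0.03],1],
    [[0,0.6,0],[-0.015,0,0.03],1],
    [[0,0.6,0],[-0.015,0,0.03],1],
    [[0,0.6,0],[-0.015,0,0.03],1],
    [[0,0.6,0],[-0.015,0,0.03],1],
  ],
)

```text
time: 2.48
eef_pos: [0.4063, 0.2012, 0.1643]
tcp_rot: [0.882, 0.368, 0.271, -0.113]
contact_force: [-0.9, 0.3, -0.0]
opening: 0.999
```

```bash
python3 -c "
from mv import *
where()"
```

```text
t 2.48 p [0.4063 0.2012 0.1643] az 45.2 tilt 34.1 q [ 0.003 -0.468  2.484  0.603  0.775  0.421] F [-0.9  0.3 -0. ] op 1.0
```

```bash
cat > kin.py <<'E'
from mv import *
from scipy.optimize import least_squares
Q=[[1.04599,.28718,1.57818,0,1.27855,-.14998],[0.253,-0.163,2.124,0,1.181,1.036],[.003,-.468,2.484,.603,.775,.421]]
P=[[.24676,.62758,.22994],[.4104,.2102,.1913],[.4063,.2012,.1643]]
O=[[.1863,.9825,-.0011,-.0004],[.923,.384,0,0],[.882,.368,.271,-.113]]
E=lambda ax,a:R.from_euler(ax,a).as_matrix()
def fk(q,v):
    a1,h,L1,e,L2,Lt,d=v[:7]
    M=E('z',q[0]);p=M@[a1,d,h];M=M@E('y',q[1]);p=p+M@[0,0,L1];M=M@E('y',q[2]);p=p+M@[e,0,L2]
    M=M@E('z',q[3])@E('y',q[4]);p=p+M@[0,0,Lt];M=M@E('z',q[5]);return p,M
def f(v):
    return np.concatenate([fk(q,v)[0]-p for q,p in zip(Q,P)])
if __name__=="__main__":
    r=least_squares(f,[0,.2,.4,0,.4,.25,.1]);print(r.x.round(4),r.fun.round(4))
    for q,o in zip(Q,O):
        D=fk(q,r.x)[1].T@R.from_quat(o).as_matrix();print(D.round(2).tolist())
E
python3 kin.py
```

```text
[0.0006 0.241  0.4428 0.0212 0.5721 0.2494 0.1009] [ 0.      0.0001 -0.     -0.0002  0.0001  0.      0.0001 -0.0001 -0.    ]
[[0.0, -1.0, 0.0], [1.0, 0.0, 0.0], [-0.0, 0.0, 1.0]]
[[0.0, -1.0, -0.0], [1.0, 0.0, 0.0], [-0.0, -0.0, 1.0]]
[[0.0, -1.0, 0.0], [1.0, 0.0, 0.0], [-0.0, 0.0, 1.0]]
```

```bash
cat > ik.py <<'E'
from kin import *
V=least_squares(f,[0,.2,.4,0,.4,.25,.1]).x
lo=np.array([-2.77,-.9,.21,-1.53,.24,-2.84]);hi=np.array([2.77,2.22,2.48,4.67,2.81,2.84])
W=np.array([[0,-1,0],[1,0,0],[0,0,1.]])
def ik(p,Rm,q0):
    def g(q):
        pp,M=fk(q,V); return np.r_[(pp-p)*10,R.from_matrix((M@W).T@Rm).as_rotvec()]
    best=None
    for s in (q0,[.4,0,2,0,1.2,.5],[.2,-.3,2.2,.5,.9,.4],[.3,.6,1.5,0,.6,.5],[.3,.6,1.5,0,1.5,1]):
        r=least_squares(g,np.clip(s,lo+1e-3,hi-1e-3),bounds=(lo,hi))
        if best is None or r.cost<best.cost-1e-9: best=r
        if best.cost<1e-8: break
    return best.x,best.cost
def chk(label,p,az,t,q0=[.25,-.16,2.1,0,1.2,1.]):
    q,c=ik(np.array(p),trot(az,t),q0);pp,M=fk(q,V)
    print(label,np.round(p,3),az,t,"OK" if c<1e-6 else "BAD err %.0fmm %.0fdeg"%(1e3*np.linalg.norm(pp-p),np.degrees(np.linalg.norm(R.from_matrix((M@W).T@trot(az,t)).as_rotvec()))),q.round(2))
    return q
E
python3 - <<'E'
from ik import *
for t in(0,10,20,30,40):
    chk("near",[.380,.193,.012],45,t)
    chk("nearhi",[.380,.193,.06],45,t)
for x,z in((-.17,.03),(-.15,.1),(-.1,.15),(-.05,.18)):
    for t in (0,20,30): chk("arc",b2w(x,0,z),35,t)
n=np.array
for al in (0,10,20,34):
    chk("grasp",b2w(.033-.014,0,.087),35.1,68-al)
    chk("place",[.549,.1334,.09],28.4,-al)
E
```

```text
near [0.38  0.193 0.012] 45 0 OK [ 0.23  0.06  2.3  -0.    0.78  1.02]
nearhi [0.38  0.193 0.06 ] 45 0 OK [ 0.23 -0.05  2.29 -0.    0.9   1.02]
near [0.38  0.193 0.012] 45 10 OK [ 0.17 -0.03  2.4   0.17  0.63  0.82]
nearhi [0.38  0.193 0.06 ] 45 10 OK [ 0.17 -0.14  2.39  0.15  0.76  0.86]
near [0.38  0.193 0.012] 45 20 BAD err 1mm 1deg [ 0.1  -0.08  2.48  0.43  0.53  0.53]
nearhi [0.38  0.193 0.06 ] 45 20 BAD err 0mm 0deg [ 0.1  -0.22  2.48  0.37  0.65  0.62]
near [0.38  0.193 0.012] 45 30 BAD err 6mm 9deg [ 0.04 -0.07  2.48  0.62  0.57  0.31]
nearhi [0.38  0.193 0.06 ] 45 30 BAD err 6mm 8deg [ 0.04 -0.21  2.48  0.51  0.68  0.44]
near [0.38  0.193 0.012] 45 40 BAD err 12mm 16deg [-0.05 -0.03  2.48  0.83  0.66  0.02]
nearhi [0.38  0.193 0.06 ] 45 40 BAD err 11mm 15deg [-0.03 -0.18  2.48  0.69  0.75  0.21]
arc [0.4   0.255 0.03 ] 35 0 OK [ 0.35  0.12  2.19 -0.    0.83  1.31]
arc [0.4   0.255 0.03 ] 35 20 OK [ 0.3  -0.03  2.39  0.24  0.46  1.06]
arc [0.4   0.255 0.03 ] 35 30 BAD err 0mm 0deg [ 0.26 -0.08  2.48  0.61  0.3   0.68]
arc [0.416 0.267 0.1  ] 35 0 OK [ 0.37  0.04  2.12 -0.    
[... 475 characters left out ...]
  2.04  0.11  0.78  1.26]
arc [0.498 0.325 0.18 ] 35 30 OK [ 0.35 -0.09  2.14  0.23  0.59  1.15]
grasp [0.554 0.364 0.087] 35.1 68 OK [ 0.33  0.27  2.28  2.69  0.63 -1.3 ]
place [0.549 0.133 0.09 ] 28.4 0 OK [0.06 0.21 1.95 0.   0.98 1.13]
grasp [0.554 0.364 0.087] 35.1 58 OK [ 0.34  0.21  2.24  2.48  0.38 -1.09]
place [0.549 0.133 0.09 ] 28.4 -10 OK [ 0.09  0.3   1.85 -0.07  1.16  1.2 ]
grasp [0.554 0.364 0.087] 35.1 48 BAD err 0mm 2deg [ 0.34  0.18  2.19  1.8   0.24 -0.42]
place [0.549 0.133 0.09 ] 28.4 -20 OK [ 0.12  0.39  1.75 -0.13  1.33  1.24]
grasp [0.554 0.364 0.087] 35.1 34 OK [0.38 0.2  2.07 0.42 0.32 0.98]
place [0.549 0.133 0.09 ] 28.4 -34 OK [ 0.14  0.53  1.61 -0.19  1.56  1.28]
```

```bash
python3 - <<'E'
from ik import *
where()
for t in (10,12,14,16):
  for z in (.1,.05,-.002): chk("A",[.371,.198,z],45,t)
rel([.371,.198,.1],trot(45,12))
E
```

```text
t 2.48 p [0.4063 0.2012 0.1643] az 45.2 tilt 34.1 q [ 0.003 -0.468  2.484  0.603  0.775  0.421] F [-0.9  0.3 -0. ] op 1.0
A [0.371 0.198 0.1  ] 45 10 OK [ 0.19 -0.24  2.38  0.13  0.86  0.9 ]
A [0.371 0.198 0.05 ] 45 10 OK [ 0.19 -0.13  2.4   0.15  0.73  0.87]
A [ 0.371  0.198 -0.002] 45 10 OK [ 0.19 -0.    2.41  0.18  0.59  0.83]
A [0.371 0.198 0.1  ] 45 12 OK [ 0.17 -0.26  2.4   0.16  0.84  0.86]
A [0.371 0.198 0.05 ] 45 12 OK [ 0.17 -0.15  2.42  0.18  0.71  0.83]
A [ 0.371  0.198 -0.002] 45 12 OK [ 0.17 -0.02  2.43  0.22  0.57  0.78]
A [0.371 0.198 0.1  ] 45 14 OK [ 0.16 -0.28  2.42  0.2   0.82  0.83]
A [0.371 0.198 0.05 ] 45 14 OK [ 0.16 -0.17  2.44  0.23  0.68  0.78]
A [ 0.371  0.198 -0.002] 45 14 OK [ 0.16 -0.03  2.45  0.28  0.54  0.72]
A [0.371 0.198 0.1  ] 45 16 OK [ 0.15 -0.3   2.44  0.23  0.79  0.79]
A [0.371 0.198 0.05 ] 45 16 OK [ 0.15 -0.19  2.46  0.27  0.66  0.73]
A [ 0.371  0.198 -0.002] 45 16 OK [ 0.15 -0.04  2.47  0.34  0.51  0.65]
rotvec [-0.001, -0.386, 0.004] deg 22.1 shift [-0.0585, -0.0228, 0.038]
```

Call:
arm_command(
  steps=[
    [[0,-0.38,0],[-0.058,-0.023,0.038],0.4],
    [[0,-0.38,0],[-0.058,-0.023,0.038],0.4],
    [[0,-0.38,0],[-0.058,-0.023,0.038],0.4],
    [[0,-0.38,0],[-0.058,-0.023,0.038],0.4],
  ],
)

```text
time: 2.98
eef_pos: [0.371, 0.1988, 0.1003]
tcp_rot: [0.917, 0.383, 0.1, -0.042]
contact_force: [-0.8, 0.2, 1.3]
opening: 0.699
```

```bash
python3 - <<'E'
from mv import *
where();rel([.371,.198,.0],trot(45,12))
grab("wrist","w1")
E
```

```text
t 2.98 p [0.371  0.1988 0.1003] az 45.3 tilt 12.5 q [ 0.173 -0.266  2.402  0.17   0.835  0.849] F [-0.8  0.2  1.3] op 0.7
rotvec [-0.002, -0.008, 0.005] deg 0.6 shift [-0.0222, 0.0006, 0.0978]
```

View pics/w1.png

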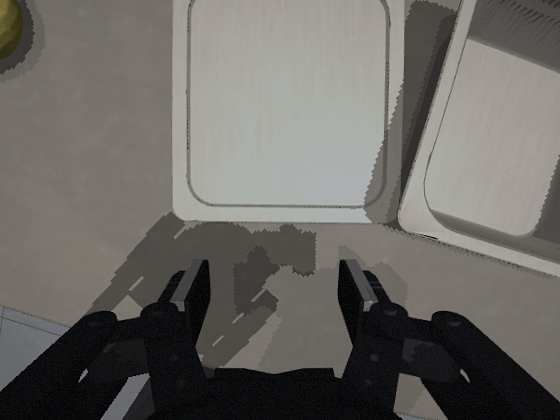

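```bash
python3 - <<'E'
from mv import *
from plant import read_camera
c,st=grab("wrist","w1b")
P=onz(c,[(200,220),(350,221)],.023,st);print(P)
d=P[1]-P[0];print(np.degrees(np.arctan2(d[1],d[0])))
E
```

```text
[[0.3448851  0.24597992 0.023     ]
 [0.4196     0.17081332 0.023     ]]
-45.17267550063475
```

Call:
arm_command(
  steps=[
    [[0,0,0],[-0.011,0,0.049],0.4],
    [[0,0,0],[-0.018,0,0.08],0.4],
    [[0,0,0],[-0.0225,0,0.097],0.4],
    [[0,0,0],[-0.0225,0,0.099],0.4],
  ],
)

```text
time: 3.58
eef_pos: [0.3694, 0.1971, -0.002]
tcp_rot: [0.918, 0.382, 0.099, -0.042]
contact_force: [0.2, 0.3, -0.1]
opening: 0.698
```

```bash
python3 - <<'E'
from mv import *
where()
c,st=grab("wrist","w2")
E
```

```text
t 3.58 p [ 0.3694  0.1971 -0.002 ] az 45.1 tilt 12.4 q [ 0.169 -0.025  2.44   0.237  0.563  0.762] F [ 0.2  0.3 -0.1] op 0.7
```

View pics/w2.png

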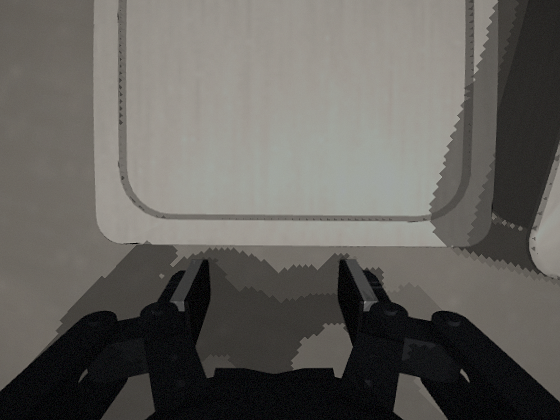

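Call:
arm_command(
  steps=[
    [[0,0.02,0],[0.008,0,0.0017],0.4],
    [[0,0.04,0],[0.0135,0,0.003],0.4],
    [[0,0.06,0],[0.0175,0,0.0038],0.4],
    [[0,0.08,0],[0.0215,-0.001,0.0047],0.4],
    [[0,0.1,0],[0.0255,-0.002,0.0056],0.4],
    [[0,0.12,0],[0.0295,-0.003,0.0065],0.4],
    [[0,0.14,0],[0.0335,-0.004,0.0073],0.4],
    [[0,0.14,0],[0.037,-0.005,0.0081],0.4],
  ],
)

```text
time: 4.62
eef_pos: [0.3932, 0.2278, -0.0014]
tcp_rot: [0.909, 0.378, 0.164, -0.068]
contact_force: [-0.3, -1.7, 0.1]
opening: 0.701
```

```bash
python3 - <<'E'
from mv import *
where()
c,st=grab("wrist","w3")
c,st=grab("top","t3",(90,50,440,340),2)
E
```

```text
t 4.62 p [ 0.3932  0.2278 -0.0014] az 45.1 tilt 20.5 q [0.188 0.009 2.433 0.476 0.446 0.566] F [-0.3 -1.7  0.1] op 0.7
```

View pics/w3.png

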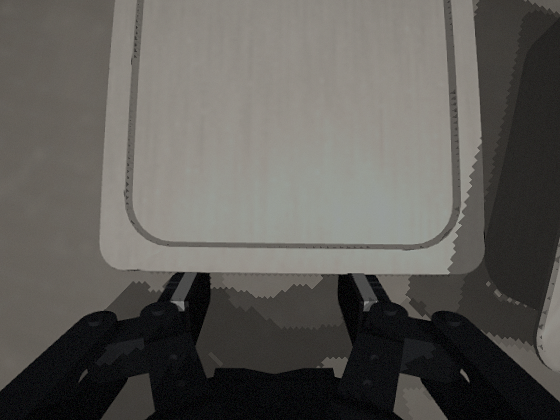

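View pics/t3.png

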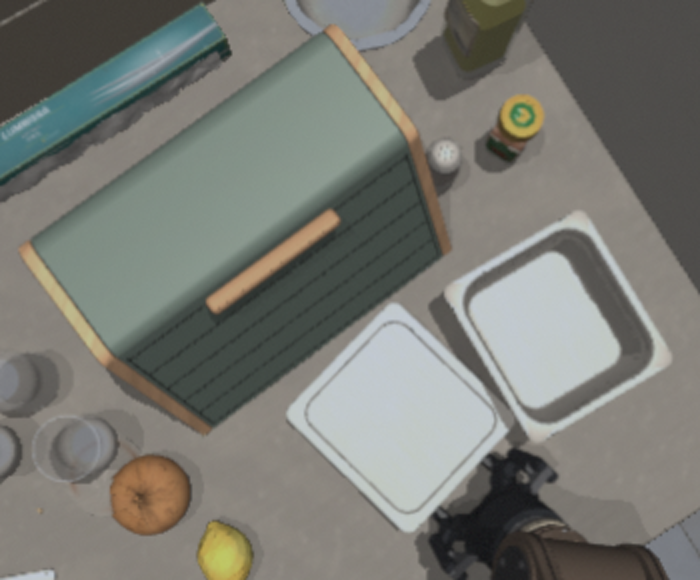

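```bash
cat > bf.py <<'E'
from m import *
from mv import B
def tobin(P):
    c,s=np.cos(B[2]),np.sin(B[2]);return (np.atleast_2d(P)[:,:2]-B[:2])@np.array([[c,s],[-s,c]]).T
def cor(p,hx,hy):
    C,S=np.cos(p[2]),np.sin(p[2]);return np.array([[p[0]+C*a*hx-S*e*hy,p[1]+S*a*hx+C*e*hy] for a,e in((1,1),(1,-1),(-1,-1),(-1,1))])
def lidfit(pts,crop,s,z=.023):
    from plant import read_camera
    c=read_camera("top")
    uv=[(crop[0]+(u+.5)/s-.5,crop[1]+(v+.5)/s-.5) for u,v in pts]
    P=onz(c,uv,z)[:,:2]
    l,fu=fitrect(P,['x+','x+','y+','y+','x-','x-','y-','y-'],.088,.081,[.46,.28,.7])
    print("lid",l.round(4),np.degrees(l[2]).round(1),"res mm",(1e3*fu).round(1));print("bin",tobin(l[:2]).round(4),"corners FL FR NR NL",(tobin(cor(l,.088,.081))).round(4).tolist());return l
E
python3 -c "
from bf import *
lidfit([(290,405),(385,310),(292,420),(398,525),(420,520),(500,432),(405,308),(498,408)],(90,50),2)"
```

```text
lid [0.4651 0.2869 0.7595] 43.5 res mm [-3.  -2.9 -2.3 -3.5  1.   4.9  0.2  5.6]
bin [[-0.0984 -0.0119]] corners FL FR NR NL [[-0.0232, 0.081], [0.0005, -0.0792], [-0.1737, -0.1049], [-0.1973, 0.0553]]
```

```bash
python3 - <<'E'
from ik import *
s=where()
chk("T",b2w(-.171,.009,-.001),35.1,24,s["qpos"])
p0=s["eef_pos"];p1=b2w(-.171,.009,-.001)
path([(p0+(p1-p0)*k/6,45.1-10*k/6,20.5+3.5*k/6) for k in range(1,7)])
E
```

```text
t 4.78 p [ 0.3937  0.228  -0.001 ] az 45.2 tilt 20.5 q [0.188 0.009 2.432 0.476 0.446 0.566] F [-0.3 -0.2 -0.5] op 0.7
T [ 0.394  0.262 -0.001] 35.1 24 OK [0.31 0.03 2.43 0.42 0.31 0.89]
[[-0.011, 0.01, 0.028], [0.0038, -0.004, 0.0014]]
[[-0.022, 0.021, 0.056], [0.0076, -0.0081, 0.0028]]
[[-0.032, 0.031, 0.083], [0.0114, -0.0121, 0.0043]]
[[-0.044, 0.041, 0.109], [0.0152, -0.0161, 0.0057]]
[[-0.055, 0.051, 0.136], [0.019, -0.0202, 0.0071]]
[[-0.067, 0.061, 0.163], [0.0228, -0.0242, 0.0085]]
```

Call:
arm_command(
  steps=[
    [[-0.011,0.01,0.028],[0.004,-0.004,0.0014],0.4],
    [[-0.022,0.021,0.056],[0.0077,-0.008,0.0028],0.4],
    [[-0.032,0.031,0.083],[0.0114,-0.012,0.0043],0.4],
    [[-0.044,0.041,0.109],[0.0152,-0.016,0.0057],0.4],
    [[-0.055,0.051,0.136],[0.019,-0.02,0.0071],0.4],
    [[-0.067,0.061,0.163],[0.0228,-0.024,0.0085],0.4],
    [[-0.067,0.061,0.163],[0.0228,-0.024,0.0085],0.4],
  ],
)

```text
time: 5.65
eef_pos: [0.3936, 0.2625, -0.001]
tcp_rot: [0.932, 0.296, 0.198, -0.063]
contact_force: [-0.7, -0.5, 0.8]
opening: 0.703
```

```bash
python3 - <<'E'
from mv import *
where()
c,st=grab("wrist","w4")
c,st=grab("top","t4",(90,50,440,340),2)
E
```

```text
t 5.65 p [ 0.3936  0.2625 -0.001 ] az 35.2 tilt 24.0 q [0.307 0.026 2.43  0.416 0.309 0.891] F [-0.7 -0.5  0.8] op 0.7
```

View pics/w4.png

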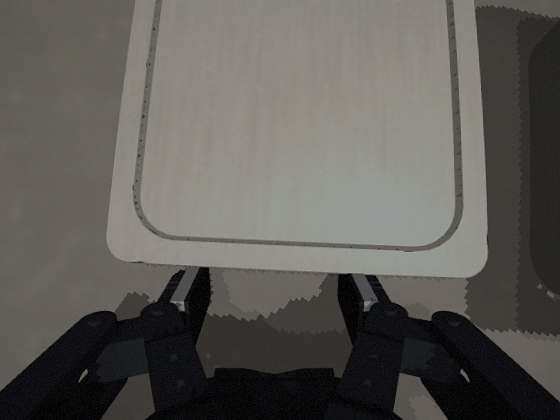

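View pics/t4.png

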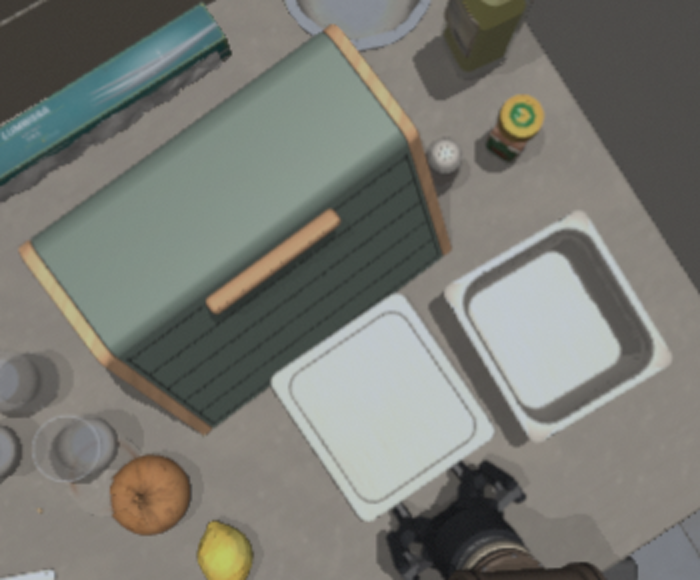

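Call:
arm_command(
  steps=[
    [[0,0,0],[0.0027,0,0.0012],0.4],
    [[0,0,0],[0.0055,0,0.0024],0.4],
    [[0,0,0],[0.0082,0,0.0037],0.4],
  ],
)

```text
time: 6.12
eef_pos: [0.3975, 0.2653, -0.0025]
tcp_rot: [0.933, 0.298, 0.193, -0.062]
contact_force: [-33.9, -42.0, 52.3]
opening: 0.697
```

```bash
python3 - <<'E'
from mv import *
where()
c,st=grab("wrist","w5")
c,st=grab("top","t5",(170,150,370,320),4)
E
```

```text
t 6.12 p [ 0.3975  0.2653 -0.0025] az 35.4 tilt 23.4 q [0.311 0.043 2.414 0.399 0.317 0.905] F [-33.9 -42.   52.3] op 0.7
```

View pics/w5.png

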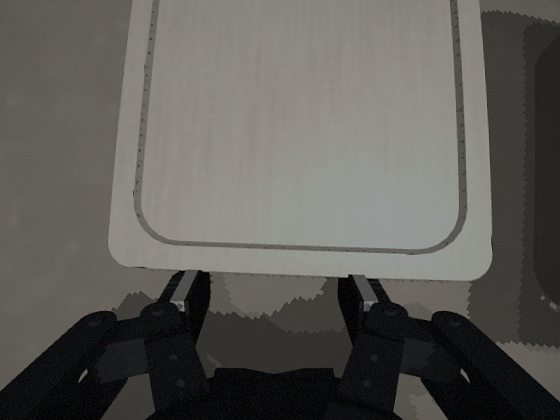

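View pics/t5.png

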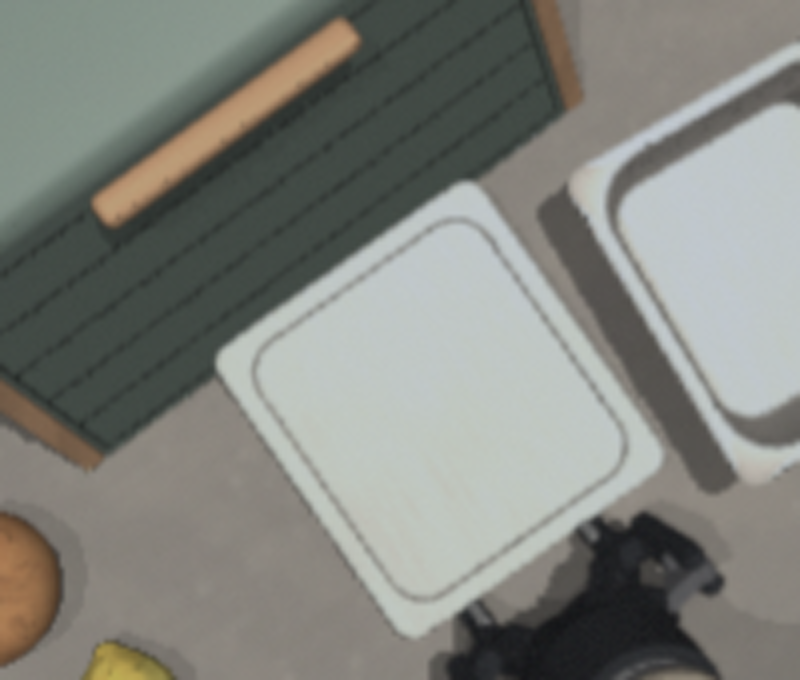

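```bash
python3 - <<'E'
from bf import *
from mv import *
from plant import read_camera
where()
c=read_camera("wrist");st=get_state()
P=onz(c,[(150,267),(460,279)],.02,st);d=P[1]-P[0];print(P,np.degrees(np.arctan2(d[1],d[0]))+90)
L=onz(c,[(110,230),(133,20),(491,230),(484,20)],.023,st);
for a,b in((1,0),(3,2)): d=L[a]-L[b];print(np.degrees(np.arctan2(d[1],d[0])))
lidfit([(225,350),(455,188),(222,372),(398,630),(425,632),(655,470),(480,190),(660,445)],(170,150),4)
E
```

```text
t 6.22 p [ 0.3974  0.2652 -0.0023] az 35.4 tilt 23.4 q [0.31  0.043 2.414 0.4   0.317 0.905] F [-24.  -29.6  35.9] op 0.7
[[0.3697659  0.30809592 0.02      ]
 [0.44034497 0.19960783 0.02      ]] 33.04680896042089
33.200819816340655
31.51506791113949
lid [0.4772 0.3059 0.5822] 33.4 res mm [-2.2 -1.2 -1.8 -1.1  2.1  1.3  1.6  1.2]
bin [[-0.0776 -0.0034]] corners FL FR NR NL [[0.0129, 0.0749], [0.0079, -0.087], [-0.168, -0.0816], [-0.163, 0.0803]]
```

```bash
sed -i 's/^B=.*/B=np.array([0.5387,0.3533,0.5840])/' mv.py; cat > arc.py <<'E'
from ik import *
S=.0165
def xz(t):
    t=np.radians(t);return np.array([np.cos(t),np.sin(t)]),np.array([np.sin(t),-np.cos(t)])
def tobin(p):
    c,s=np.cos(B[2]),np.sin(B[2]);d=np.array(p[:2])-B[:2];return np.array([c*d[0]+s*d[1],-s*d[0]+c*d[1],p[2]])
def tcp(E,t,s=S):
    x,z=xz(t);q=np.array(E)-.011*x+s*z;return q
E
python3 - <<'E'
from arc import *
st=where();p=tobin(st["eef_pos"]);print("bin",p)
x,z=xz(23.4);E0=np.array([p[0],p[2]])+.011*x-S*z;print("E0",E0)
piv=E0+[.176,0]
wps=[];q=st["qpos"]
for th in [1,3,6,10,14,18,22,26,30,34]:
    t=23.4+min(4.6,.2*th);sq=.0025
    a=np.radians(th);E=piv+(.176-sq)*np.array([-np.cos(a),np.sin(a)])
    T=tcp(E,t);w=b2w(T[0],p[1],T[1]);wps.append((w,33.4,t));q=chk(th,w,33.4,t,q)
path(wps)
E
```

```text
t 6.33 p [ 0.3975  0.2651 -0.0022] az 35.4 tilt 23.4 q [0.31  0.042 2.414 0.4   0.317 0.905] F [-23.9 -28.8  35.7] op 0.7
bin [-0.1664409   0.00431372 -0.00224692]
E0 [-0.16289854  0.01726466]
1 [0.4   0.267 0.001] 33.4 23.599999999999998 OK [0.32 0.04 2.41 0.35 0.31 1.  ]
3 [0.4   0.267 0.007] 33.4 24.0 OK [0.32 0.02 2.41 0.34 0.32 1.  ]
6 [0.401 0.267 0.016] 33.4 24.599999999999998 OK [ 0.32 -0.    2.42  0.34  0.33  1.01]
10 [0.402 0.268 0.028] 33.4 25.4 OK [ 0.32 -0.03  2.42  0.34  0.35  1.01]
14 [0.405 0.27  0.04 ] 33.4 26.2 OK [ 0.32 -0.06  2.42  0.33  0.36  1.02]
18 [0.408 0.272 0.051] 33.4 27.0 OK [ 0.32 -0.09  2.42  0.33  0.37  1.03]
22 [0.411 0.274 0.063] 33.4 27.799999999999997 OK [ 0.32 -0.11  2.41  0.33  0.39  1.03]
26 [0.416 0.277 0.074] 33.4 28.0 OK [ 0.32 -0.12  2.4   0.31  0.41  1.06]
30 [0.42  0.28  0.084] 33.4 28.0 OK [ 0.33 -0.13  2.38  0.29  0.43  1.08]
34 [0.426 0.284 0.095] 33.4 28.0 OK [ 0.33 -0.14  2.36  0.27  0.46  1.1 ]
[[-0.015, 0.003, 0.032], [0.0036, 0.0001, -0.0017]]
[[-0.015, 0.01, 0.032], [0.0063, 0.0001, -0.0071]]
[[-0.015, 0.02, 0.032], [0.0107, 0.0001, -0.015]]
[[-0.015, 0.034, 0.032], [0.0173, 0.0002, -0.0252]]
[[-0.016, 0.048, 0.032], [0.0245, 0.0003, -0.0349]]
[[-0.016, 0.062, 0.032], [0.0325, 0.0004, -0.0442]]
[[-0.016, 0.076, 0.032], [0.041, 0.0005, -0.0528]]
[[-0.016, 0.079, 0.031], [0.05, 0.0007, -0.061]]
[[-0.016, 0.079, 0.031], [0.0595, 0.0009, -0.0685]]
[[-0.016, 0.079, 0.031], [0.0695, 0.0011, -0.0754]]
```

Call:
arm_command(
  steps=[
    [[-0.015,0.003,0.032],[0.0036,0,-0.0017],0.4],
    [[-0.015,0.01,0.032],[0.0063,0,-0.0071],0.4],
    [[-0.015,0.02,0.032],[0.0107,0,-0.015],0.4],
    [[-0.015,0.034,0.032],[0.0173,0,-0.025],0.4],
  ],
)

```text
time: 6.82
eef_pos: [0.3976, 0.267, 0.0242]
tcp_rot: [0.935, 0.282, 0.205, -0.063]
contact_force: [-7.9, -6.7, 1.8]
opening: 0.701
```

```bash
python3 - <<'E'
from mv import *
where()
c,st=grab("wrist","w6")
c,st=grab("scene","s6",(150,100,350,300),3)
E
```

```text
t 6.83 p [0.3976 0.267  0.0242] az 33.5 tilt 24.7 q [ 0.318 -0.034  2.424  0.335  0.352  1.011] F [-7.9 -6.7  1.8] op 0.7
```

View pics/w6.png

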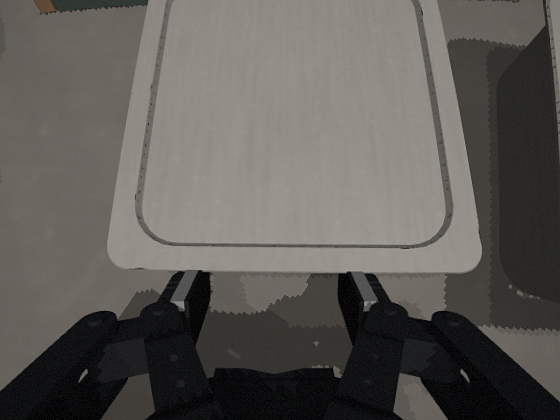

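View pics/s6.png

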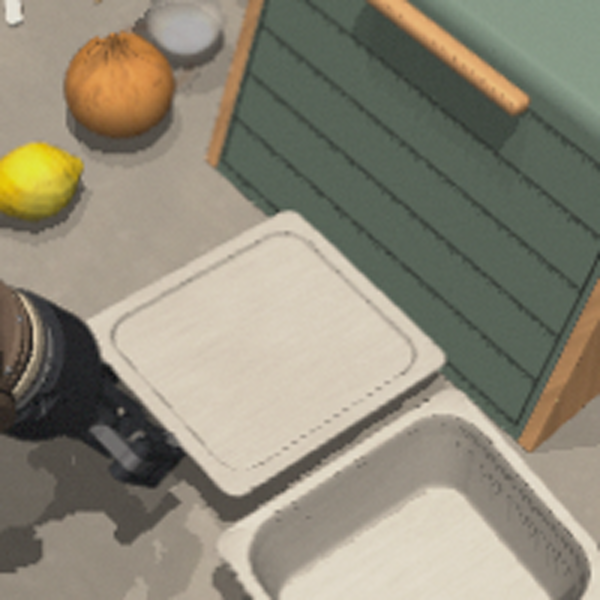

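```bash
cat > nxt.py <<'E'
from arc import *
import sys
piv=np.array([.0131,.0173])
def go(ths,sq=.0025,lat=.0043,s=S,tf=lambda th:23.4+min(4.6,.2*th),az=33.4):
    st=where();p=tobin(st["eef_pos"])
    M=R.from_quat(st["tcp_rot"]).as_matrix();t=np.degrees(np.arcsin(M[2,0]))
    x,z=xz(t);E=np.array([p[0],p[2]])+.011*x-s*z-piv
    print("bin",p.round(4),"cur theta",np.degrees(np.arctan2(E[1],-E[0])).round(1),"r",np.linalg.norm(E).round(4))
    wps=[];q=st["qpos"]
    for th in ths:
        a=np.radians(th);E=piv+(.176-sq)*np.array([-np.cos(a),np.sin(a)]);T=tcp(E,tf(th),s)
        w=b2w(T[0],lat,T[1]);wps.append((w,az,tf(th)));q=chk(th,w,az,tf(th),q)
    path(wps)
E
python3 -c "
from nxt import *
go([13,17,21,25,29,33,37,41])"
```

```text
t 6.92 p [0.3978 0.2671 0.0248] az 33.6 tilt 24.8 q [ 0.318 -0.035  2.424  0.335  0.353  1.011] F [-8.2 -7.8  0.9] op 0.7
bin [-0.1651  0.0058  0.0248] cur theta 8.8 r 0.1772
13 [0.404 0.269 0.037] 33.4 26.0 OK [ 0.32 -0.06  2.42  0.33  0.36  1.02]
17 [0.407 0.271 0.048] 33.4 26.799999999999997 OK [ 0.32 -0.08  2.42  0.33  0.37  1.02]
21 [0.41  0.274 0.06 ] 33.4 27.599999999999998 OK [ 0.32 -0.1   2.41  0.33  0.38  1.03]
25 [0.414 0.276 0.071] 33.4 28.0 OK [ 0.32 -0.12  2.4   0.31  0.4   1.05]
29 [0.419 0.279 0.082] 33.4 28.0 OK [ 0.33 -0.13  2.39  0.29  0.43  1.07]
33 [0.424 0.283 0.092] 33.4 28.0 OK [ 0.33 -0.14  2.37  0.27  0.45  1.1 ]
37 [0.43  0.287 0.102] 33.4 28.0 OK [ 0.33 -0.14  2.35  0.26  0.47  1.12]
41 [0.436 0.291 0.111] 33.4 28.0 OK [ 0.34 -0.14  2.32  0.24  0.49  1.14]
[[-0.004, 0.021, 0.002], [0.0108, 0.0015, -0.0081]]
[[-0.004, 0.035, 0.002], [0.0188, 0.0015, -0.0172]]
[[-0.004, 0.049, 0.002], [0.0274, 0.0014, -0.0258]]
[[-0.004, 0.056, 0.002], [0.0365, 0.0014, -0.0339]]
[[-0.004, 0.056, 0.002], [0.046, 0.0014, -0.0414]]
[[-0.004, 0.056, 0.002], [0.056, 0.0014, -0.0482]]
[[-0.004, 0.056, 0.002], [0.0665, 0.0014, -0.0543]]
[[-0.004, 0.056, 0.002], [0.0774, 0.0014, -0.0597]]
```

Call:
arm_command(
  steps=[
    [[-0.004,0.021,0.002],[0.0108,0.001,-0.0081],0.4],
    [[-0.004,0.035,0.002],[0.0188,0.001,-0.0172],0.4],
    [[-0.004,0.049,0.002],[0.0274,0.001,-0.0258],0.4],
    [[-0.004,0.056,0.002],[0.0365,0.001,-0.0339],0.4],
    [[-0.004,0.056,0.002],[0.046,0.001,-0.0414],0.4],
  ],
)

```text
time: 7.55
eef_pos: [0.4196, 0.28, 0.0828]
tcp_rot: [0.929, 0.279, 0.232, -0.069]
contact_force: [-0.0, -0.0, 0.2]
opening: 0.705
```

```bash
python3 - <<'E'
from nxt import *
c,st=grab("wrist","w7")
c,st=grab("scene","s7",(150,100,350,300),3)
go([32,36,40,44,48])
E
```

```text
t 7.65 p [0.4209 0.2805 0.0842] az 33.5 tilt 28.2 q [ 0.327 -0.131  2.381  0.291  0.428  1.077] F [-0.8 -0.2  0.6] op 0.7
bin [-0.1384  0.0043  0.0842] cur theta 30.1 r 0.1729
32 [0.423 0.282 0.09 ] 33.4 28.0 OK [ 0.33 -0.13  2.37  0.28  0.44  1.09]
36 [0.429 0.286 0.1  ] 33.4 28.0 OK [ 0.33 -0.14  2.35  0.26  0.47  1.11]
40 [0.435 0.29  0.109] 33.4 28.0 OK [ 0.34 -0.14  2.33  0.25  0.49  1.13]
44 [0.441 0.294 0.118] 33.4 28.0 OK [ 0.34 -0.13  2.31  0.23  0.5   1.15]
48 [0.449 0.299 0.127] 33.4 28.0 OK [ 0.35 -0.13  2.28  0.22  0.52  1.17]
[[0.001, -0.004, 0.001], [0.0046, -0.0, -0.0035]]
[[0.001, -0.004, 0.001], [0.0154, -0.0, -0.0092]]
[[0.001, -0.004, 0.001], [0.0264, -0.0, -0.014]]
[[0.001, -0.004, 0.001], [0.0378, 0.0, -0.0181]]
[[0.001, -0.004, 0.001], [0.0495, 0.0, -0.0214]]
```

View pics/w7.png

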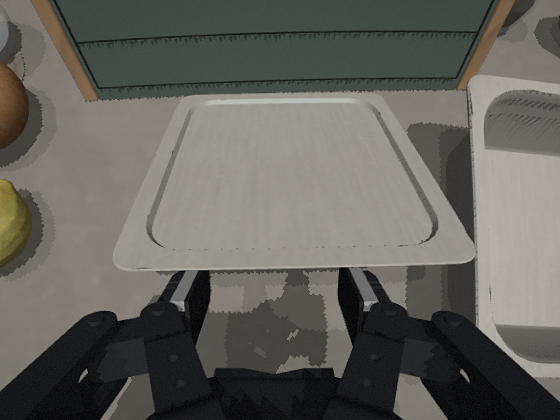

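View pics/s7.png

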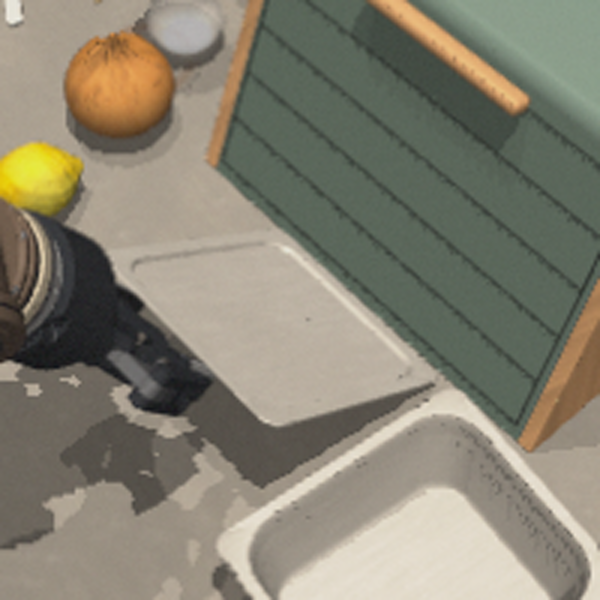

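```bash
sed -i 's/^piv=.*/piv=np.array([.0055,.0005])/' nxt.py; python3 - <<'E'
from nxt import *
go([40,44,48,52,56],sq=.003,tf=lambda t:28)
E
```

```text
t 7.65 p [0.4209 0.2805 0.0842] az 33.5 tilt 28.2 q [ 0.327 -0.131  2.381  0.291  0.428  1.077] F [-0.8 -0.2  0.6] op 0.7
bin [-0.1384  0.0043  0.0842] cur theta 36.1 r 0.1757
40 [0.429 0.286 0.092] 33.4 28 OK [ 0.33 -0.12  2.35  0.27  0.45  1.1 ]
44 [0.435 0.29  0.101] 33.4 28 OK [ 0.34 -0.12  2.33  0.26  0.47  1.12]
48 [0.443 0.295 0.109] 33.4 28 OK [ 0.34 -0.11  2.31  0.24  0.48  1.14]
52 [0.45  0.3   0.117] 33.4 28 OK [ 0.35 -0.1   2.28  0.23  0.5   1.16]
56 [0.459 0.305 0.124] 33.4 28 OK [ 0.35 -0.09  2.26  0.22  0.51  1.18]
[[0.001, -0.004, 0.001], [0.012, -0.0, -0.0024]]
[[0.001, -0.004, 0.001], [0.0234, -0.0, -0.0065]]
[[0.001, -0.004, 0.001], [0.035, -0.0, -0.0097]]
[[0.001, -0.004, 0.001], [0.0468, -0.0, -0.0122]]
[[0.001, -0.004, 0.001], [0.0588, 0.0, -0.0138]]
```

Call:
arm_command(
  steps=[
    [[0,0,0],[0.011,0,-0.003],0.4],
    [[0,0,0],[0.0225,0,-0.007],0.4],
    [[0,0,0],[0.034,0,-0.0105],0.4],
  ],
)

```text
time: 8.02
eef_pos: [0.4425, 0.2948, 0.1104]
tcp_rot: [0.929, 0.279, 0.234, -0.07]
contact_force: [0.0, -0.1, -0.6]
opening: 0.703
```

```bash
python3 - <<'E'
from nxt import *
c,st=grab("wrist","w8")
c,st=grab("scene","s8",(150,100,350,300),3)
go([52,56,60,64,68,72,76],sq=.002,tf=lambda t:28)
E
```

```text
t 8.12 p [0.4436 0.2952 0.1115] az 33.5 tilt 28.4 q [ 0.343 -0.118  2.309  0.245  0.479  1.139] F [-0.7 -0.   0.1] op 0.7
bin [-0.1114  0.004   0.1115] cur theta 48.7 r 0.1742
52 [0.45  0.3   0.118] 33.4 28 OK [ 0.35 -0.11  2.28  0.23  0.5   1.16]
56 [0.458 0.305 0.125] 33.4 28 OK [ 0.35 -0.1   2.26  0.22  0.51  1.18]
60 [0.467 0.311 0.131] 33.4 28 OK [ 0.36 -0.08  2.23  0.21  0.52  1.19]
64 [0.476 0.317 0.137] 33.4 28 OK [ 0.36 -0.06  2.2   0.2   0.53  1.2 ]
68 [0.485 0.323 0.142] 33.4 28 OK [ 0.37 -0.05  2.17  0.19  0.54  1.22]
72 [0.494 0.329 0.146] 33.4 28 OK [ 0.38 -0.03  2.15  0.19  0.55  1.23]
76 [0.504 0.336 0.15 ] 33.4 28 OK [ 0.38 -0.    2.12  0.18  0.55  1.24]
[[0.001, -0.007, 0.002], [0.0099, -0.0003, -0.0019]]
[[0.001, -0.007, 0.002], [0.0219, -0.0003, -0.0035]]
[[0.001, -0.007, 0.002], [0.034, -0.0003, -0.0042]]
[[0.001, -0.007, 0.002], [0.0462, -0.0003, -0.0041]]
[[0.001, -0.007, 0.002], [0.0583, -0.0003, -0.0032]]
[[0.001, -0.007, 0.002], [0.0703, -0.0003, -0.0014]]
[[0.001, -0.007, 0.002], [0.0822, -0.0003, 0.0012]]
```

View pics/w8.png

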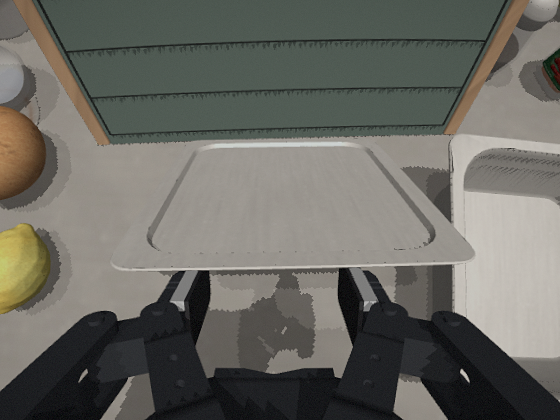

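View pics/s8.png

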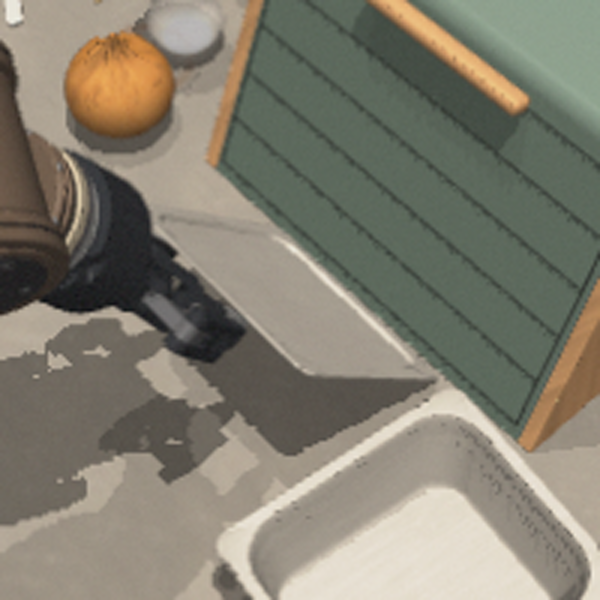

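Call:
arm_command(
  steps=[
    [[0,0,0],[0.0099,0,-0.002],0.4],
    [[0,0,0],[0.0219,0,-0.0035],0.4],
    [[0,0,0],[0.034,0,-0.0042],0.4],
    [[0,0,0],[0.0462,0,-0.0041],0.4],
  ],
)

```text
time: 8.62
eef_pos: [0.4766, 0.317, 0.1377]
tcp_rot: [0.928, 0.279, 0.236, -0.07]
contact_force: [-0.9, -0.1, -0.4]
opening: 0.702
```

```bash
python3 - <<'E'
from nxt import *
c,st=grab("wrist","w9")
c,st=grab("scene","s9",(150,80,350,280),3)
go([68,72,76,80,84,88,92],sq=.002,tf=lambda t:28)
E
```

```text
t 8.72 p [0.4775 0.3173 0.1386] az 33.5 tilt 28.6 q [ 0.364 -0.066  2.204  0.205  0.524  1.198] F [-0.3 -0.9  0.9] op 0.7
bin [-0.0709  0.0037  0.1386] cur theta 64.7 r 0.1746
68 [0.485 0.323 0.142] 33.4 28 OK [ 0.37 -0.05  2.17  0.19  0.54  1.22]
72 [0.494 0.329 0.146] 33.4 28 OK [ 0.38 -0.03  2.15  0.19  0.55  1.23]
76 [0.504 0.336 0.15 ] 33.4 28 OK [ 0.38 -0.    2.12  0.18  0.55  1.24]
80 [0.514 0.342 0.152] 33.4 28 OK [0.39 0.02 2.09 0.17 0.56 1.25]
84 [0.524 0.349 0.154] 33.4 28 OK [0.39 0.05 2.06 0.17 0.56 1.26]
88 [0.534 0.355 0.155] 33.4 28 OK [0.39 0.07 2.03 0.16 0.56 1.26]
92 [0.544 0.362 0.155] 33.4 28 OK [0.4  0.1  2.   0.16 0.57 1.27]
[[0.002, -0.01, 0.002], [0.0097, -0.0006, 0.0014]]
[[0.002, -0.01, 0.002], [0.0218, -0.0006, 0.0032]]
[[0.002, -0.01, 0.002], [0.0336, -0.0006, 0.0058]]
[[0.002, -0.01, 0.002], [0.0452, -0.0006, 0.0093]]
[[0.002, -0.01, 0.002], [0.0566, -0.0006, 0.0136]]
[[0.002, -0.01, 0.002], [0.0677, -0.0006, 0.0186]]
[[0.002, -0.01, 0.002], [0.0783, -0.0006, 0.0244]]
```

View pics/w9.png

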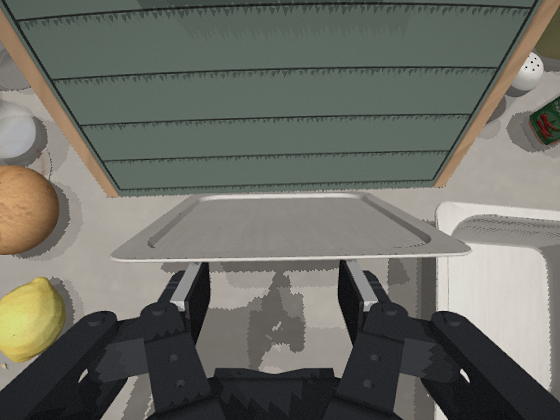

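View pics/s9.png

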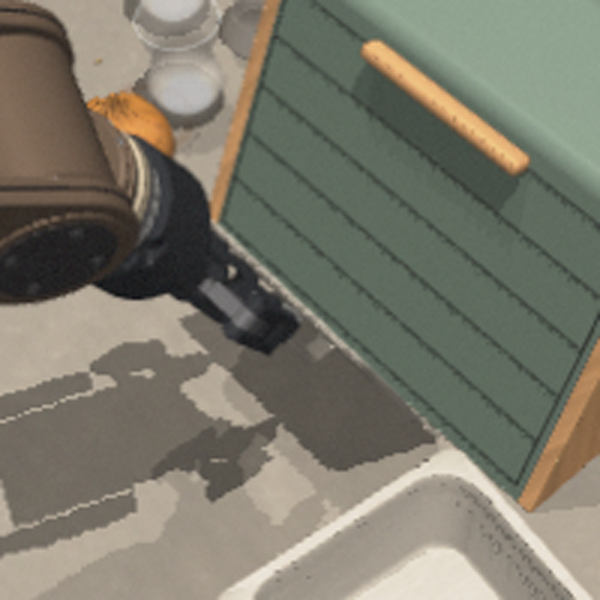

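Call:
arm_command(
  steps=[
    [[0,0,0],[0.0097,0,0.002],0.4],
    [[0,0,0],[0.0218,0,0.005],0.4],
    [[0,0,0],[0.0336,0,0.01],0.4],
    [[0,0,0],[0.0452,0,0.015],0.4],
    [[0,0,0],[0.0566,0,0.021],0.4],
    [[0,0,0],[0.066,0,0.027],0.4],
  ],
)

```text
time: 9.48
eef_pos: [0.5375, 0.3569, 0.1464]
tcp_rot: [0.928, 0.279, 0.237, -0.07]
contact_force: [0.2, -0.9, -0.1]
opening: 0.701
```

```bash
python3 - <<'E'
from nxt import *
c,st=grab("wrist","w10")
c,st=grab("scene","s10",(150,80,350,280),3)
p=where()
E
```

```text
t 9.57 p [0.5376 0.3569 0.1465] az 33.5 tilt 28.6 q [0.395 0.087 2.033 0.172 0.536 1.255] F [-0.3 -0.5 -0.2] op 0.7
```

View pics/w10.png

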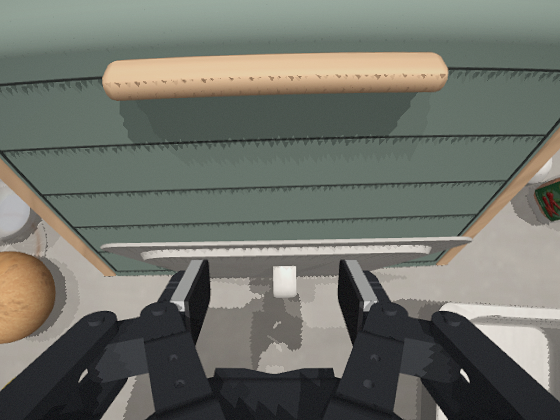

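View pics/s10.png

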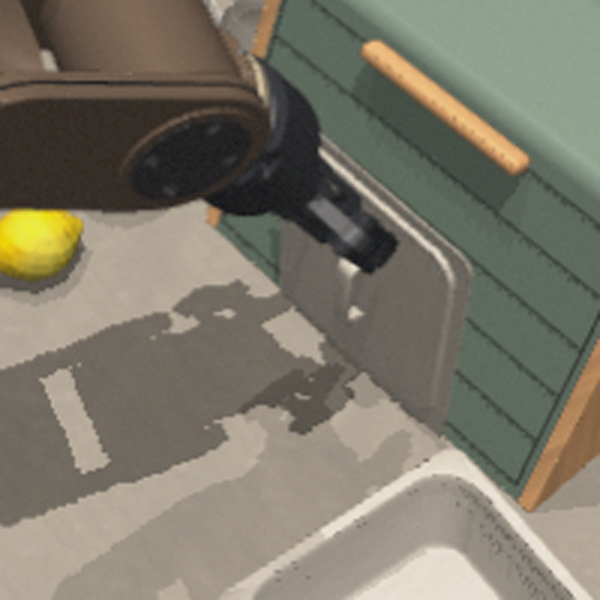

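Call:
arm_command(
  steps=[
    [[0,0,0],[0.007,0,0.004],0.4],
    [[0,0,0],[0.014,0,0.0077],0.4],
    [[0,0,0],[0.02,0,0.011],0.4],
    [[0,0,0],[0.026,0,0.0143],0.4],
    [[0,0,0],[0.03,0,0.0165],0.4],
  ],
)

```text
time: 10.2
eef_pos: [0.5665, 0.376, 0.1463]
tcp_rot: [0.928, 0.279, 0.237, -0.07]
contact_force: [-0.9, 0.1, 0.1]
opening: 0.698
```

```bash
python3 - <<'E'
from nxt import *
c,st=grab("wrist","w11")
c,st=grab("scene","s11",(150,80,350,280),3)
p=where()
E
```

```text
t 10.3 p [0.5666 0.376  0.1464] az 33.5 tilt 28.6 q [0.406 0.161 1.95  0.159 0.543 1.277] F [-0.8  0.  -0.4] op 0.7
```

View pics/w11.png

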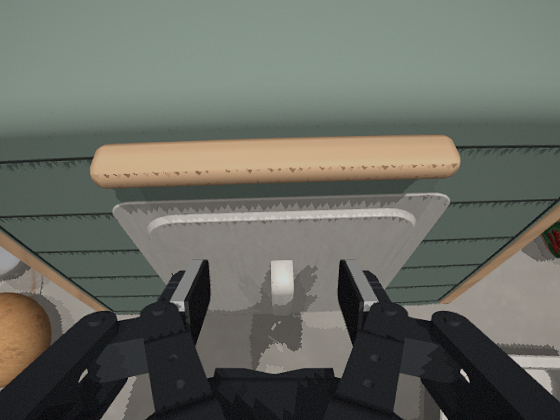

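View pics/s11.png

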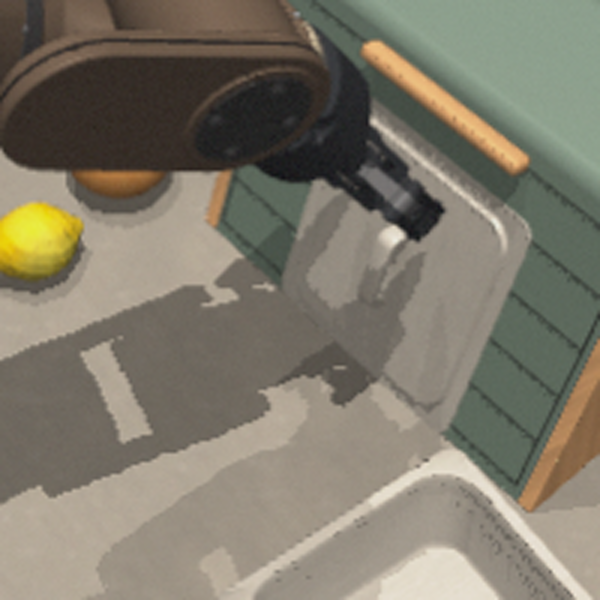

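Call:
arm_command(
  steps=[
    [[0,0,0],[-0.016,0,-0.009],0.4],
    [[0,0,0],[-0.04,0,-0.022],0.4],
    [[0,0,0],[-0.06,0,-0.032],0.6],
    [[0,0,0],[-0.06,0,-0.032],0.6],
  ],
)

```text
time: 10.8
eef_pos: [0.5086, 0.338, 0.1452]
tcp_rot: [0.928, 0.279, 0.236, -0.07]
contact_force: [-0.6, 0.9, 0.4]
opening: 0.799
```

```bash
python3 - <<'E'
from nxt import *
import pickle
c,st=grab("wrist","w12")
pickle.dump((c,st),open("w12.pkl","wb"))
s,_=grab("scene","s12",(150,80,350,280),3)
t,_=grab("top","t12",(170,130,370,300),4)
pickle.dump((s,t),open("st12.pkl","wb"))
p=where()
E
```

```text
t 10.95 p [0.5106 0.3388 0.1464] az 33.5 tilt 28.7 q [0.382 0.014 2.109 0.185 0.533 1.232] F [-0.2  0.2  0.4] op 0.8
```

View pics/w12.png

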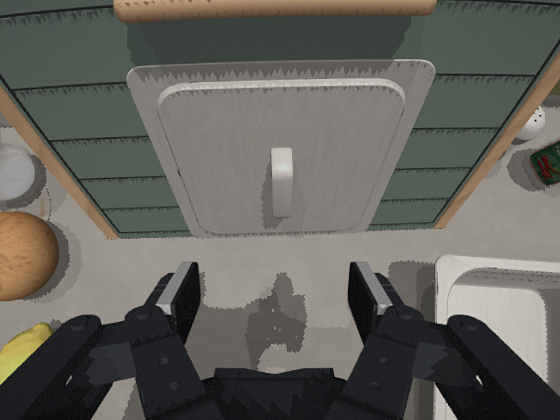

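View pics/s12.png

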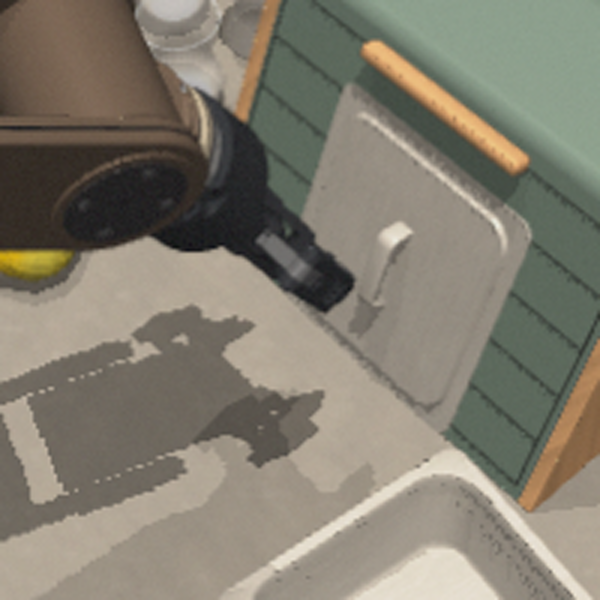

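View pics/t12.png

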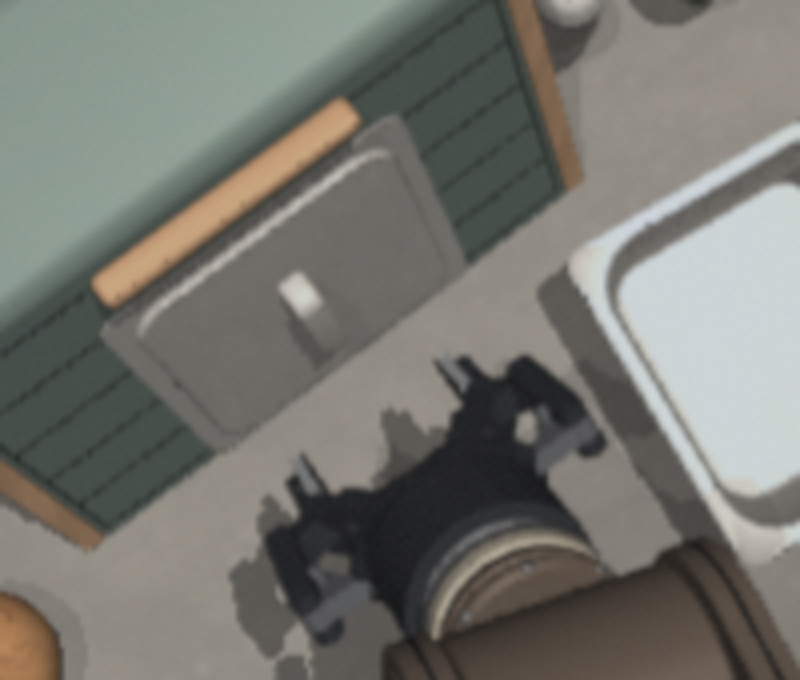

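```bash
cat > fit12.py <<'E'
from nxt import *
import pickle
c,st=pickle.load(open("w12.pkl","rb"));s,t=pickle.load(open("st12.pkl","rb"))
cr=np.array([[-.081,.088,.005],[.081,.088,.005],[.081,-.088,.005],[-.081,-.088,.005]]) # as seen: lid y up-slope, x to the right? 
def cs(pts,o,k): return np.array([(o[0]+(u+.5)/k-.5,o[1]+(v+.5)/k-.5) for u,v in pts])
wu=np.array([(126,67),(437,60),(374,232),(190,239)])
tu=cs([(103,328),(402,113),(468,265),(220,454)],(170,130),4)
su=cs([(533,222),(447,440)],(150,80),3)
def Rl(v):
    # lid: y up-slope direction, z out; x=y×z
    a,l,r=v; f=np.array([np.cos(a),np.sin(a),0]);u=np.array([0,0,1.])
    y=np.cos(l)*f+np.sin(l)*u; z=-np.sin(l)*f+np.cos(l)*u; x=np.cross(y,z)
    return np.c_[x,y,z]@E('z',r)
def g(v,full=False):
    X=cr@Rl(v[3:]).T+v[:3]
    rw=proj(c,X,st)-wu;rt=proj(t,X)-tu;rs=proj(s,X[[1,2]])-su
    if full: return rw,rt,rs
    return np.r_[rw.ravel(),rt.ravel(),rs.ravel()]
r=least_squares(g,[.56,.37,.083,.584,1.187,0],loss='soft_l1')
v=r.x
print("origin",v[:3].round(4),"bin",tobin(v[:3]).round(4),"az,lean,roll deg",np.degrees(v[3:]).round(2))
for q in g(v,True):print(q.round(1).tolist())
M=Rl(v[3:]);print("z angle rad",np.arccos(M[2,2]),"handle",(v[:3]+M@[0,0,.014]).round(4),"top ends",(v[:3]+M@[0,.032,.023]).round(4),(v[:3]+M@[0,-.032,.023]).round(4))
H=np.array([[-.006,.032,.023],[.006,.032,.023],[.006,-.032,.023],[-.006,-.032,.023]])
print("handle top proj wrist",proj(c,H@M.T+v[:3],st).round(0).tolist())
np.save("lid12.npy",v)
E
python3 fit12.py
```

```text
origin [0.5739 0.374  0.0745] bin [ 0.0408 -0.0021  0.0745] az,lean,roll deg [35.35 67.19 -0.08]
[[-0.6, 0.4], [0.8, -0.2], [-8.4, -0.1], [4.4, -1.5]]
[[-2.1, 0.4], [-1.3, -1.3], [0.9, 1.5], [0.2, 1.1]]
[[1.9, 4.2], [-0.9, 1.4]]
z angle rad 1.1726402782083185 handle [0.5634 0.3666 0.0799] top ends [0.5668 0.3689 0.1129] [0.5465 0.3546 0.0539]
handle top proj wrist [[273.0, 162.0], [293.0, 162.0], [290.0, 218.0], [274.0, 219.0]]
```

```bash
python3 - <<'E'
from h import *
im=cv2.imread("pics/w12.png");save(im,"w12a",(110,40,450,250),2.3)
save(im,"w12b",(240,130,330,230),7)
E
```

```text
(no output)
```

View pics/w12a.png

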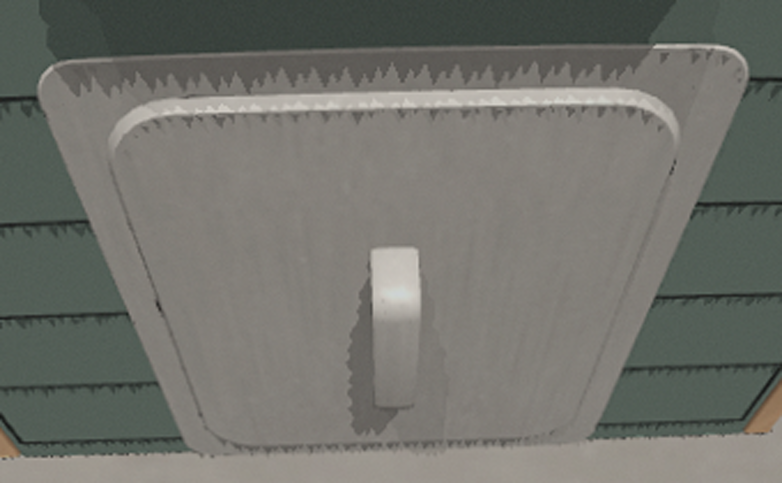

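View pics/w12b.png

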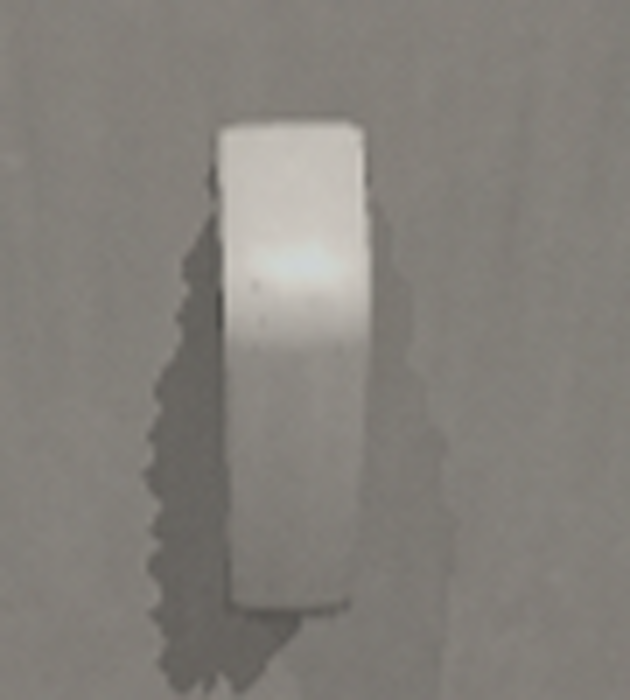

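```bash
cat > fit12b.py <<'E'
from fit12 import *
def k(pts,o,kk):return cs(pts,o,kk)
ed={ 'w':(c,st,[((0,3),k([(48,115),(170,405)],(110,40),2.3)),((1,2),k([(738,110),(605,400)],(110,40),2.3)),((0,1),k([(80,59),(700,45)],(110,40),2.3)),((3,2),k([(230,452),(560,441)],(110,40),2.3))]),
 't':(t,None,[((0,3),k([(118,348),(200,435)],(170,130),4)),((1,2),k([(413,140),(460,245)],(170,130),4)),((3,2),k([(240,447),(450,280)],(170,130),4))]),
 's':(s,None,[((1,2),k([(525,250),(462,405)],(150,80),3)),((0,1),k([(375,95),(505,195)],(150,80),3))])}
def h(v,pr=False):
    X=cr@Rl(v[3:]).T+v[:3];out=[]
    for n,(cc,ss,L) in ed.items():
        P=proj(cc,X,ss)
        for (i,j),pts in L:
            d=P[j]-P[i];nrm=np.array([-d[1],d[0]])/np.linalg.norm(d)
            e=(pts-P[i])@nrm; out+=list(e)
            if pr: print(n,i,j,e.round(2))
    # handle base top end and lateral in wrist
    hp=proj(c,(np.array([[0,.032,.005],[0,-.032,.023]])@Rl(v[3:]).T+v[:3]),st)
    e=[hp[0,1]-147.4,hp[0,0]-281.6,hp[1,0]-281.4]; out+=e
    if pr: print("handle",np.round(e,2))
    out+=[(v[2]-.0816)/.001,(np.degrees(v[4])-68)/.7]
    return np.array(out)
r=least_squares(h,v,loss='soft_l1');v=r.x;h(v,True)
print("origin",v[:3].round(4),"bin",tobin(v[:3]).round(4),"az,lean,roll",np.degrees(v[3:]).round(2))
M=Rl(v[3:]);print("handle",(v[:3]+M@[0,0,.014]).round(4),tobin(v[:3]+M@[0,0,.014]).round(4))
np.save("lid12.npy",v)
E
python3 fit12b.py | tail -14
```

```text
z angle rad 1.1726402782083185 handle [0.5634 0.3666 0.0799] top ends [0.5668 0.3689 0.1129] [0.5465 0.3546 0.0539]
handle top proj wrist [[273.0, 162.0], [293.0, 162.0], [290.0, 218.0], [274.0, 219.0]]
w 0 3 [-0.5  -0.32]
w 1 2 [0.09 0.72]
w 0 1 [0.18 0.13]
w 3 2 [-0.2   0.13]
t 0 3 [-1.37 -0.91]
t 1 2 [ 0.26 -0.15]
t 3 2 [ 0.74 -1.11]
s 1 2 [ 1.07 -0.67]
s 0 1 [-1.72 -3.07]
handle [-6.4   0.42  0.27]
origin [0.5726 0.3734 0.0796] bin [ 0.0394 -0.0019  0.0796] az,lean,roll [35.76 68.39 -0.59]
handle [0.562  0.3658 0.0848] [ 0.0264 -0.0024  0.0848]
```

```bash
cat > grasp.py <<'E'
from nxt import *
from fit12 import Rl
v=np.load("lid12.npy");v[5]=0;M=Rl(v[3:]);AZ=np.degrees(v[3]);LE=np.degrees(v[4])
def gp(al,h=.0115,y=-.002,back=0):
    p=v[:3]+M@np.array([0,y,h]); t=LE-al; x,z=xz(t); f=np.array([np.cos(v[3]),np.sin(v[3]),0])
    zz=z[0]*f+np.array([0,0,z[1]]);return p-back*zz,t
E
python3 - <<'E' | grep -v "^\[\|origin\|z ang\|handle"
from grasp import *
st=where()
for al in (28,30,32,34,36):
    for b in(0,.06): p,t=gp(al,back=b);chk((al,b),p,AZ,t,[.38,.2,2.07,.42,.32,.98])
for al in(30,34): chk("pl",[.549,.1334,.08],28.4,-al)
E
```

```text
t 10.95 p [0.5106 0.3388 0.1464] az 33.5 tilt 28.7 q [0.382 0.014 2.109 0.185 0.533 1.232] F [-0.2  0.2  0.4] op 0.8
(28, 0) [0.565 0.367 0.077] 35.347562121421774 39.18733882838333 BAD err 0mm 1deg [0.36 0.22 2.09 0.77 0.24 0.61]
(28, 0.06) [0.534 0.346 0.124] 35.347562121421774 39.18733882838333 OK [0.35 0.06 2.17 0.61 0.3  0.77]
(30, 0) [0.565 0.367 0.077] 35.347562121421774 37.18733882838333 OK [0.37 0.23 2.07 0.62 0.25 0.77]
(30, 0.06) [0.535 0.346 0.125] 35.347562121421774 37.18733882838333 OK [0.35 0.07 2.14 0.5  0.34 0.88]
(32, 0) [0.565 0.367 0.077] 35.347562121421774 35.18733882838333 OK [0.37 0.23 2.05 0.5  0.29 0.88]
(32, 0.06) [0.536 0.347 0.126] 35.347562121421774 35.18733882838333 OK [0.36 0.08 2.12 0.42 0.38 0.97]
(34, 0) [0.565 0.367 0.077] 35.347562121421774 33.18733882838333 OK [0.38 0.24 2.04 0.41 0.33 0.98]
(34, 0.06) [0.538 0.348 0.127] 35.347562121421774 33.18733882838333 OK [0.36 0.09 2.1  0.35 0.42 1.04]
(36, 0) [0.565 0.367 0.077] 35.347562121421774 31.187338828383332 OK [0.38 0.24 2.02 0.34 0.37 1.05]
(36, 0.06) [0.539 0.349 0.128] 35.347562121421774 31.187338828383332 OK [0.37 0.1  2.07 0.29 0.46 1.09]
pl [0.549 0.133 0.08 ] 28.4 -30 OK [ 0.14  0.5   1.65 -0.18  1.48  1.27]
pl [0.549 0.133 0.08 ] 28.4 -34 OK [ 0.14  0.54  1.62 -0.19  1.55  1.28]
```

```bash
sed -i '/np.save/d' fit12.py; python3 fit12b.py >/dev/null; python3 - <<'E' | grep -v "^\[\[-0.6\|origin\|z ang\|handle top"
from grasp import *
print(v,AZ,LE)
st=where()
wps=[]
for b in(.06,.03,.015,0): p,t=gp(33,back=b);chk(b,p,AZ,t,[.38,.2,2.07,.42,.32,.98]);wps.append((p,AZ,t))
path(wps)
E
```

```text
[[-2.1, 0.4], [-1.3, -1.3], [0.9, 1.5], [0.2, 1.1]]
[[1.9, 4.2], [-0.9, 1.4]]
[0.5725737  0.37343364 0.07963771 0.62413654 1.19361117 0.        ] 35.760389593378505 68.38888219091997
t 10.95 p [0.5106 0.3388 0.1464] az 33.5 tilt 28.7 q [0.382 0.014 2.109 0.185 0.533 1.232] F [-0.2  0.2  0.4] op 0.8
0.06 [0.535 0.346 0.131] 35.760389593378505 35.38888219091997 OK [0.35 0.06 2.13 0.43 0.38 0.95]
0.03 [0.549 0.357 0.106] 35.760389593378505 35.38888219091997 OK [0.36 0.14 2.09 0.47 0.34 0.91]
0.015 [0.556 0.362 0.094] 35.760389593378505 35.38888219091997 OK [0.37 0.18 2.08 0.49 0.32 0.89]
0 [0.563 0.367 0.082] 35.760389593378505 35.38888219091997 OK [0.37 0.22 2.06 0.52 0.3  0.87]
[[0.024, 0.117, -0.033], [0.0142, 0.0071, 0.0254]]
[[0.024, 0.117, -0.033], [0.0176, 0.0063, 0.0552]]
[[0.024, 0.117, -0.033], [0.0194, 0.0059, 0.0701]]
[[0.024, 0.117, -0.033], [0.0211, 0.0055, 0.085]]
```

Go to the 30 mm standoff (fingers straddling), then look.

Call:
arm_command(
  steps=[
    [[0.012,0.06,-0.016],[0.007,0.0035,0.012],0.2],
    [[0.024,0.117,-0.033],[0.0142,0.007,0.0254],0.2],
    [[0.024,0.117,-0.033],[0.016,0.0067,0.04],0.2],
    [[0.024,0.117,-0.033],[0.0176,0.0063,0.055],0.2],
    [[0.024,0.117,-0.033],[0.0176,0.0063,0.055],0.2],
  ],
)

```text
time: 11.58
eef_pos: [0.5494, 0.3567, 0.1055]
tcp_rot: [0.907, 0.293, 0.288, -0.093]
contact_force: [0.5, -0.3, 0.1]
opening: 0.598
```

```bash
python3 - <<'E' | grep -v "^\[\[\|origin\|z ang\|handle top"
from grasp import *
st=where()
c,_=grab("wrist","w13")
H=np.array([[-.006,.032,.023],[.006,.032,.023],[.006,-.032,.023],[-.006,-.032,.023]])
print("pred handle",proj(c,H@M.T+v[:3],st).round(0))
for b in(.015,0): p,t=gp(33,back=b);rel(p,trot(AZ,t))
E
```

```text
t 11.57 p [0.5494 0.3567 0.1055] az 35.8 tilt 35.3 q [0.363 0.144 2.092 0.465 0.339 0.914] F [ 0.5 -0.3  0.1] op 0.6
pred handle [[260. 224.]
 [286. 224.]
 [283. 288.]
 [263. 288.]]
rotvec [-0.0, 0.001, 0.0] deg 0.0 shift [-0.0001, -0.0, 0.0146]
rotvec [-0.0, 0.001, 0.0] deg 0.0 shift [-0.0001, -0.0, 0.0296]
```

View pics/w13.png

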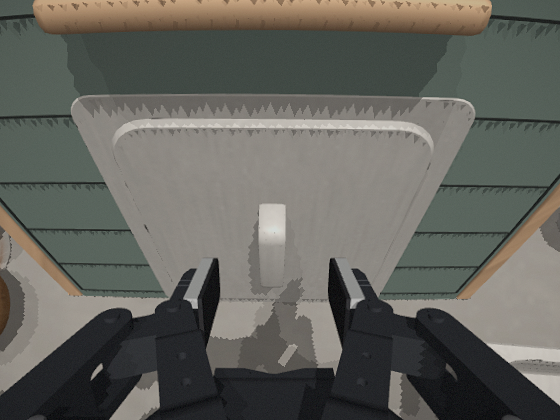

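Call:
arm_command(
  steps=[
    [[0,0,0],[0,0,0.01],0.2],
    [[0,0,0],[0,0,0.02],0.2],
    [[0,0,0],[0,0,0.029],0.2],
    [[0,0,0],[0,0,0.029],0.0],
    [[0,0,0],[0,0,0.029],-0.3],
    [[0,0,0],[0,0,0.029],-0.5],
  ],
  force=50,
)

```text
time: 12.38
eef_pos: [0.5628, 0.3658, 0.0826]
tcp_rot: [0.907, 0.293, 0.289, -0.093]
contact_force: [-2.8, -5.2, 3.0]
opening: 0.251
```

```bash
python3 - <<'E' | grep -v "^\[\[\|origin\|z ang\|handle top"
from grasp import *
st=where()
c,_=grab("wrist","w14")
E
```

```text
t 12.38 p [0.5628 0.3658 0.0826] az 35.8 tilt 35.3 q [0.371 0.217 2.06  0.51  0.3   0.871] F [-2.8 -5.2  3. ] op 0.25
```

View pics/w14.png

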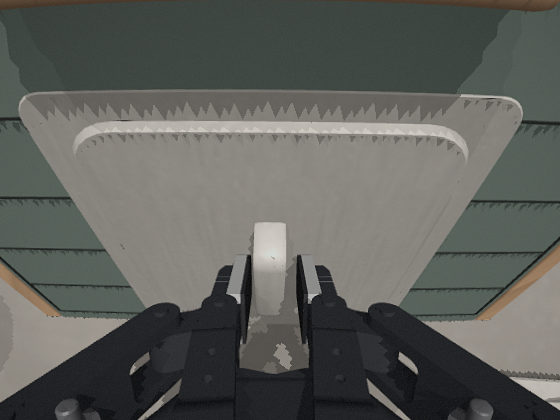

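Call:
arm_command(
  steps=[
    [[0,0,0],[0,0,-0.003],-0.6],
    [[0,0,0],[0,0,-0.003],-1],
    [[0,0,0],[0,0,-0.003],-1],
    [[0,0,0],[0,0,-0.003],-1],
  ],
  force=60,
)

```text
time: 12.92
eef_pos: [0.5612, 0.3647, 0.0859]
tcp_rot: [0.907, 0.292, 0.289, -0.093]
contact_force: [-4.5, -5.4, 5.0]
opening: 0.128
```

```bash
python3 - <<'E' | grep -v "^\[\[\|origin\|z ang\|handle top"
from grasp import *
st=where()
c,_=grab("wrist","w15")
E
```

```text
t 12.93 p [0.5612 0.3647 0.0859] az 35.8 tilt 35.3 q [0.37  0.207 2.064 0.505 0.306 0.877] F [-4.5 -5.4  5. ] op 0.13
```

View pics/w15.png

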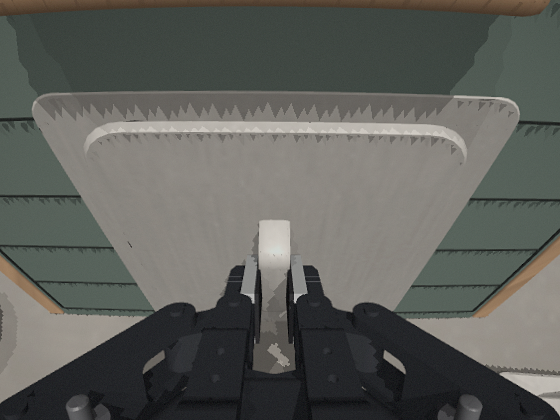

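Call:
arm_command(
  steps=[
    [[0,0,0],[-0.003,0,-0.004],-1],
    [[0,0,0],[-0.008,0,-0.012],-1],
    [[0,0,0],[-0.0165,0,-0.0252],-1],
    [[0,0,0],[-0.018,0,-0.045],-1],
    [[0,0,0],[-0.018,0,-0.045],-1],
  ],
  force=80,
)

```text
time: 13.6
eef_pos: [0.528, 0.3408, 0.1133]
tcp_rot: [0.907, 0.292, 0.29, -0.093]
contact_force: [-0.4, 0.1, -1.1]
opening: 0.126
```

```bash
python3 - <<'E' | grep -v "^\[\[\|origin\|z ang\|handle top"
from grasp import *
st=where();print(tobin(st["eef_pos"]))
c,_=grab("wrist","w16")
c,_=grab("scene","s16",(150,80,350,280),3)
E
```

```text
t 13.6 p [0.528  0.3408 0.1133] az 35.8 tilt 35.4 q [0.348 0.074 2.154 0.477 0.35  0.892] F [-0.4  0.1 -1.1] op 0.13
[-0.01582457 -0.00455264  0.11325782]
```

View pics/w16.png

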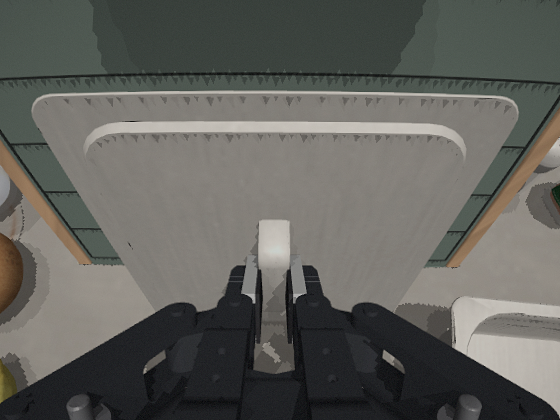

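View pics/s16.png

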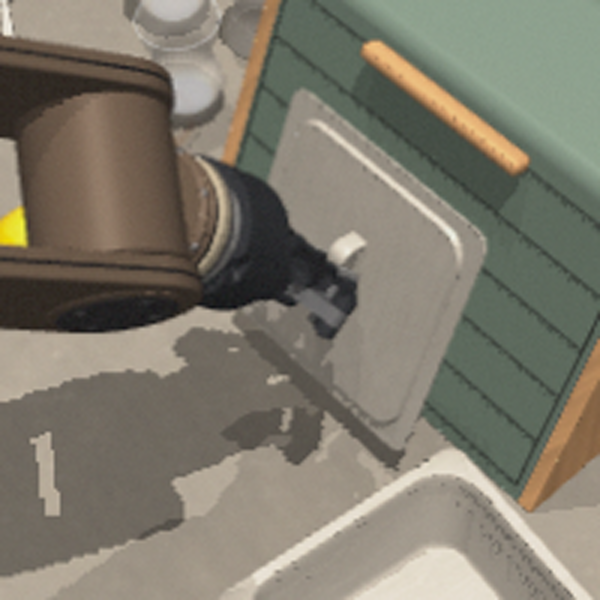

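```bash
cat > place.py <<'E'
from grasp import *
Tg=np.array([.5612,.3647,.0859])
k=M.T@(Tg-v[:3]); 
PAN=np.array([.549,.1334]);PAZ=28.36;AL=32.7
def placep(dz,pan=PAN,az=PAZ,al=AL,kk=None):
    kk=k if kk is None else kk
    a=np.radians(az);f=np.array([np.cos(a),np.sin(a),0]);y=f;z=np.array([0,0,1.]);x=np.cross(y,z)
    return np.array([*pan,.067+dz])+np.c_[x,y,z]@kk
E
python3 - <<'E' | grep -v "^\[\[[^0]*\], \[[^0]*$" | grep -v "origin\|z ang\|handle top"
from place import *
print("k",k)
st=where();q=st["qpos"]
P0=tobin(st["eef_pos"])
W=[(b2w(-.05,-.01,.16),34.5,27),(b2w(-.07,-.03,.21),33.5,16),(b2w(-.08,-.06,.23),32,5),(b2w(-.09,-.09,.235),31,-5),(b2w(-.10,-.12,.23),30,-14),(b2w(-.11,-.15,.21),29,-23),(placep(.1),PAZ,-AL),(placep(.05),PAZ,-AL)]
for w in W: q=chk("",*w,q)
path(W)
E
```

```text
[[-0.6, 0.4], [0.8, -0.2], [-8.4, -0.1], [4.4, -1.5]]
[[-2.1, 0.4], [-1.3, -1.3], [0.9, 1.5], [0.2, 1.1]]
[[1.9, 4.2], [-0.9, 1.4]]
k [0.00044032 0.00054305 0.01563218]
t 13.7 p [0.5281 0.3409 0.1122] az 35.8 tilt 35.4 q [0.348 0.076 2.153 0.477 0.35  0.892] F [-0.3  0.1 -1.2] op 0.12
 [0.503 0.317 0.16 ] 34.5 27 OK [ 0.34 -0.04  2.13  0.21  0.61  1.17]
 [0.497 0.29  0.21 ] 33.5 16 OK [ 0.32 -0.06  2.01  0.09  0.92  1.26]
 [0.505 0.259 0.23 ] 32 5 OK [0.28 0.   1.9  0.03 1.16 1.29]
 [0.513 0.229 0.235] 31 -5 OK [ 0.25  0.08  1.8  -0.03  1.34  1.29]
 [0.521 0.198 0.23 ] 30 -14 OK [ 0.21  0.17  1.73 -0.07  1.47  1.28]
 [0.53  0.168 0.21 ] 29 -23 OK [ 0.18  0.27  1.67 -0.13  1.58  1.27]
 [0.55  0.133 0.183] 28.36 -32.7 OK [ 0.14  0.41  1.59 -0.19  1.69  1.25]
 [0.55  0.133 0.133] 28.36 -32.7 OK [ 0.14  0.46  1.61 -0.19  1.61  1.26]
[[-0.011, -0.146, 0.019], [-0.0005, 0.0041, -0.0589]]
[[-0.017, -0.338, 0.036], [0.0114, 0.0233, -0.1118]]
[[-0.023, -0.53, 0.062], [0.0139, 0.0528, -0.1345]]
[[-0.022, -0.704, 0.082], [0.0077, 0.0824, -0.1451]]
[[-0.019, -0.861, 0.102], [-0.0044, 0.112, -0.1475]]
[[-0.013, -1.017, 0.122], [-0.0251, 0.1416, -0.1377]]
[[-0.003, -1.186, 0.137], [-0.044, 0.1811, -0.1175]]
[[-0.003, -1.186, 0.137], [-0.0729, 0.1811, -0.0767]]
```

Call:
arm_command(
  steps=[
    [[-0.005,-0.07,0.01],[0,0.002,-0.03],-1],
    [[-0.011,-0.146,0.019],[-0.0005,0.004,-0.059],-1],
    [[-0.014,-0.24,0.028],[0.005,0.013,-0.086],-1],
    [[-0.017,-0.338,0.036],[0.0114,0.0233,-0.1118],-1],
    [[-0.02,-0.434,0.049],[0.0127,0.038,-0.123],-1],
    [[-0.023,-0.53,0.062],[0.0139,0.0528,-0.1345],-1],
    [[-0.022,-0.704,0.082],[0.0077,0.0824,-0.1451],-1],
    [[-0.019,-0.861,0.102],[-0.0044,0.112,-0.1475],-1],
    [[-0.013,-1.017,0.122],[-0.0251,0.1416,-0.1377],-1],
    [[-0.003,-1.186,0.137],[-0.044,0.1811,-0.1175],-1],
    [[-0.003,-1.186,0.137],[-0.044,0.1811,-0.1175],-1],
  ],
)

```text
time: 15.08
eef_pos: [0.5489, 0.1314, 0.1727]
tcp_rot: [0.929, 0.234, -0.28, 0.067]
contact_force: [-0.9, 0.5, -1.7]
opening: 0.122
```

```bash
python3 - <<'E' | grep -v "^\[\[\|origin\|z ang\|handle top"
from grasp import *
import pickle
st=where()
c,_=grab("wrist","w17")
s,_=grab("scene","s17",(200,130,400,320),3.1)
t,_=grab("top","t17",(270,120,470,300),3.3)
pickle.dump((c,st,s,t),open("p17.pkl","wb"))
E
```

```text
t 15.07 p [0.5489 0.1314 0.1727] az 28.4 tilt -33.5 q [ 0.138  0.425  1.588 -0.189  1.684  1.247] F [-0.9  0.5 -1.7] op 0.12
```

View pics/w17.png

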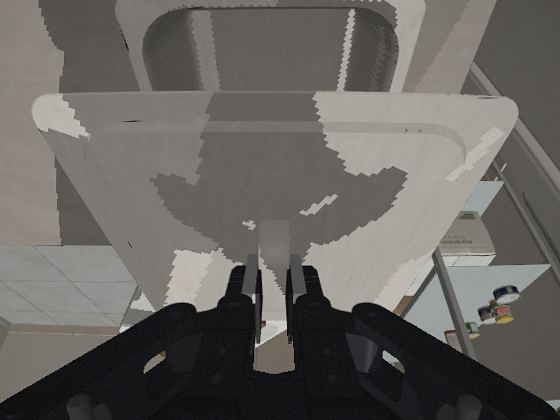

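View pics/s17.png

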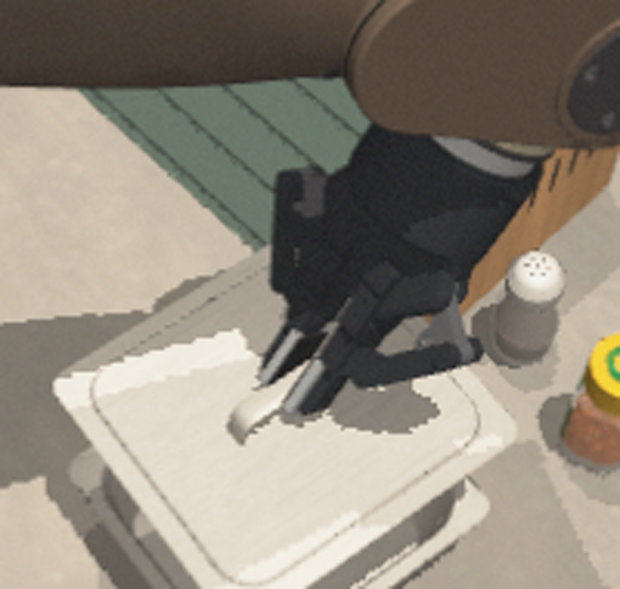

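View pics/t17.png

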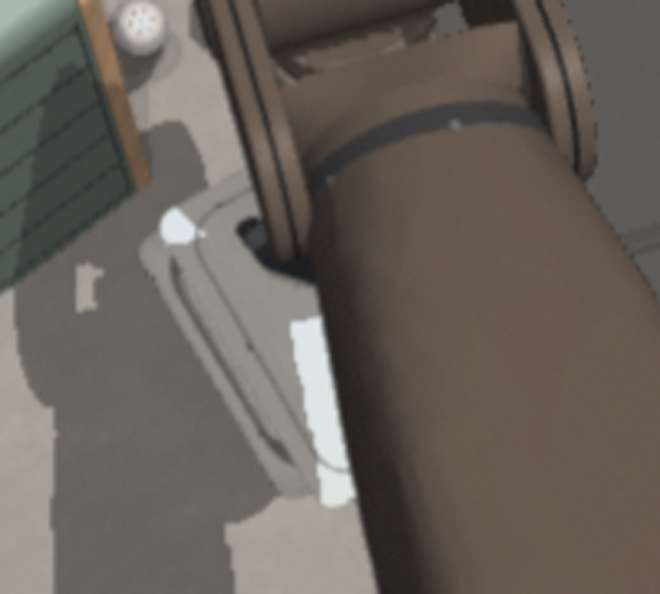

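```bash
cat > ov17.py <<'E'
from place import *
import pickle,sys
from bf import cor
def lidpose(st,kk=None,al=AL):
    kk=k if kk is None else kk
    T=R.from_quat(st["tcp_rot"]).as_matrix()
    Rl_=T@E('y',0)@np.eye(3)
    # lid axes in tool frame: lid y = tool x cos(al) - ... ; lid z = -(tool z) rotated
    a=np.radians(al)
    # tool z in lid yz-plane: (0,-sin a,-cos a); tool x: (0,cos a,-sin a); tool y = z×x
    L=np.c_[[0,np.cos(a),-np.sin(a)],np.cross([0,-np.sin(a),-np.cos(a)],[0,np.cos(a),-np.sin(a)]),[0,-np.sin(a),-np.cos(a)]] # tool axes in lid frame
    Rlid=T@L.T
    return st["eef_pos"]-Rlid@kk,Rlid
def overlay(tag,c,st,s,t,crops):
    o,Rm=lidpose(st);print("lid pred",o.round(4),"tiltdeg",np.degrees(np.arccos(Rm[2,2])).round(2),"az",np.degrees(np.arctan2(Rm[1,1],Rm[0,1])).round(2))
    X=np.array([[-.081,.088,.005],[.081,.088,.005],[.081,-.088,.005],[-.081,-.088,.005]])@Rm.T+o
    Pn=np.c_[cor([*PAN,np.radians(PAZ)],.088,.081),np.full(4,.067)]
    for n,cc,ss in(("w",c,st),("s",s,None),("t",t,None)):
        im=cv2.cvtColor(cc["frame"],cv2.COLOR_RGB2BGR)
        im=cv2.resize(im,None,fx=4,fy=4,interpolation=cv2.INTER_CUBIC)
        for Q,col in((X,(0,0,255)),(Pn,(0,255,0))):
            cv2.polylines(im,[(proj(cc,Q,ss)*4+1.5).round().astype(int)],True,col,2)
        x0,y0,x1,y1=crops[n];im=im[4*y0:4*y1,4*x0:4*x1]
        f=min(800/im.shape[1],600/im.shape[0]);cv2.imwrite(f"pics/ov{tag}{n}.png",cv2.resize(im,None,fx=f,fy=f,interpolation=cv2.INTER_AREA))
if __name__=="__main__":
    overlay("17",*pickle.load(open("p17.pkl","rb")),dict(w=(0,0,560,420),s=(200,180,400,340),t=(270,130,430,290)))
E
python3 ov17.py | tail -1
```

```text
lid pred [0.548  0.1316 0.1571] tiltdeg 0.85 az 28.21
```

View pics/ov17w.png

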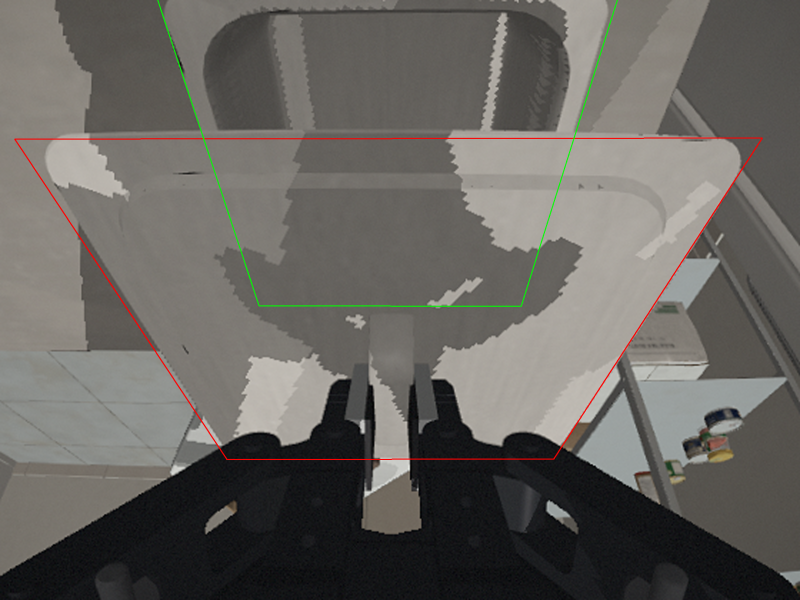

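View pics/ov17s.png

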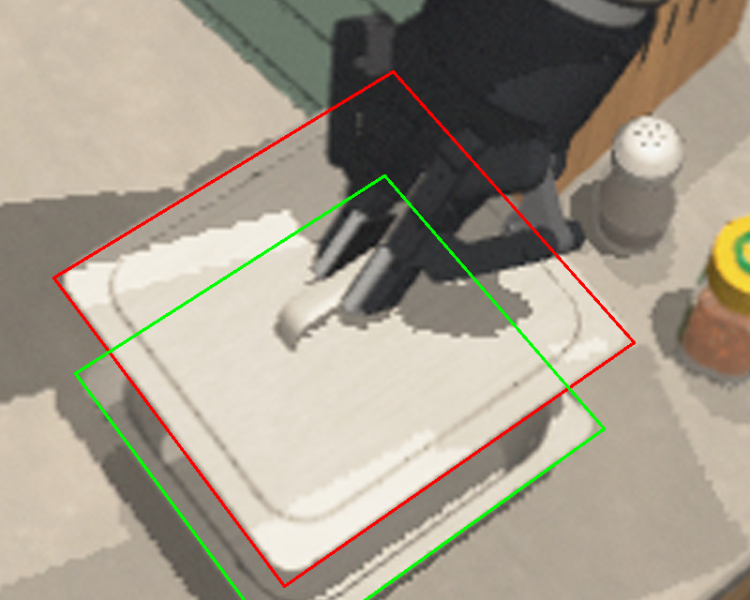

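View pics/ov17t.png

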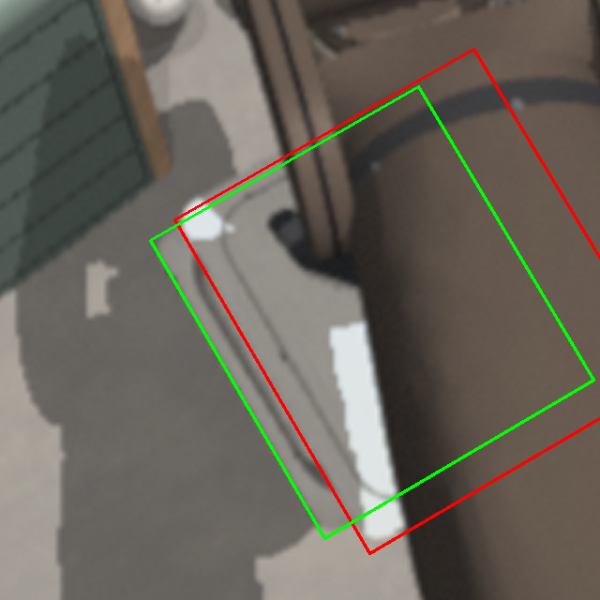

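```bash
python3 - <<'E' | tail -5
from place import *
st=where()
path([(placep(d),PAZ,-AL) for d in (.06,.035,.02,.012)])
E
```

```text
t 15.22 p [0.55   0.1339 0.183 ] az 28.4 tilt -32.6 q [ 0.142  0.408  1.586 -0.188  1.686  1.248] F [ 0.1  0.4 -0.6] op 0.13
[[-0.0, -0.002, 0.001], [0.0213, 0.0004, 0.0343]]
[[-0.0, -0.002, 0.001], [0.0347, 0.0004, 0.0554]]
[[-0.0, -0.002, 0.001], [0.0428, 0.0004, 0.068]]
[[-0.0, -0.002, 0.001], [0.0471, 0.0004, 0.0748]]
```

Call:
arm_command(
  steps=[
    [[0,0,0],[0.009,0,0.0145],-1],
    [[0,0,0],[0.0213,0,0.0343],-1],
    [[0,0,0],[0.029,0,0.0465],-1],
    [[0,0,0],[0.0347,0,0.0554],-1],
    [[0,0,0],[0.039,0,0.062],-1],
    [[0,0,0],[0.0428,0,0.068],-1],
    [[0,0,0],[0.0428,0,0.068],-1],
    [[0,0,0],[0.0428,0,0.068],-1],
  ],
)

```text
time: 16.23
eef_pos: [0.5498, 0.1336, 0.1031]
tcp_rot: [0.931, 0.235, -0.272, 0.069]
contact_force: [0.3, -0.6, -1.4]
opening: 0.121
```

```bash
python3 - <<'E' | tail -2
from ov17 import *
st=where()
c,_=grab("wrist","w18")
s,_=grab("scene","s18",(200,130,400,320),3.1)
t,_=grab("top","t18",(270,120,470,300),3.3)
overlay("18",c,st,s,t,dict(w=(0,0,560,420),s=(210,200,370,360),t=(290,130,430,290)))
E
```

```text
t 16.23 p [0.5498 0.1336 0.1031] az 28.4 tilt -32.5 q [ 0.142  0.498  1.622 -0.187  1.561  1.271] F [ 0.3 -0.6 -1.4] op 0.12
lid pred [0.5492 0.1338 0.0874] tiltdeg 0.16 az 28.37
```

View pics/ov18w.png

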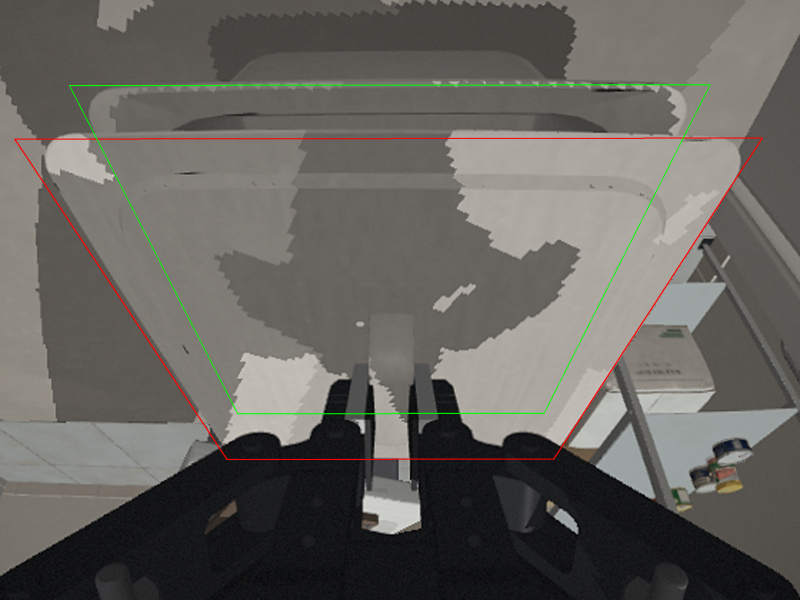

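View pics/ov18s.png

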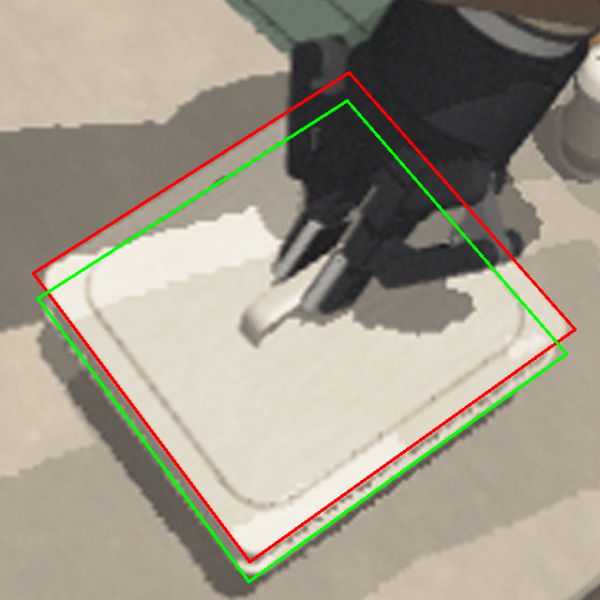

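View pics/ov18t.png

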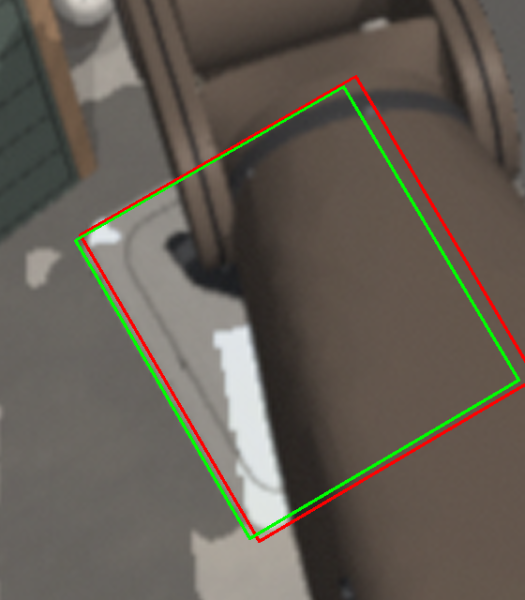

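Call:
arm_command(
  steps=[
    [[0,0,0],[0.0022,0,0.0034],-1],
    [[0,0,0],[0.0043,0,0.0067],-1],
    [[0,0,0],[0.006,0,0.0092],-1],
    [[0,0,0],[0.007,0,0.0109],-1],
    [[0,0,0],[0.0076,0,0.0118],-1],
    [[0,0,0],[0.0076,0,0.0118],-1],
  ],
)

```text
time: 17.12
eef_pos: [0.5498, 0.1337, 0.0891]
tcp_rot: [0.931, 0.235, -0.272, 0.069]
contact_force: [0.7, -0.4, -1.8]
opening: 0.124
```

```bash
python3 - <<'E' | tail -2
from ov17 import *
st=where()
c,_=grab("wrist","w19")
s,_=grab("scene","s19",(210,200,370,360),3.7)
overlay("19",c,st,s,s,dict(w=(0,0,560,420),s=(210,200,370,360),t=(290,130,430,290)))
E
```

```text
t 17.12 p [0.5498 0.1337 0.0891] az 28.4 tilt -32.5 q [ 0.142  0.515  1.626 -0.187  1.54   1.275] F [ 0.7 -0.4 -1.8] op 0.12
lid pred [0.5492 0.1338 0.0734] tiltdeg 0.16 az 28.37
```

View pics/w19.png

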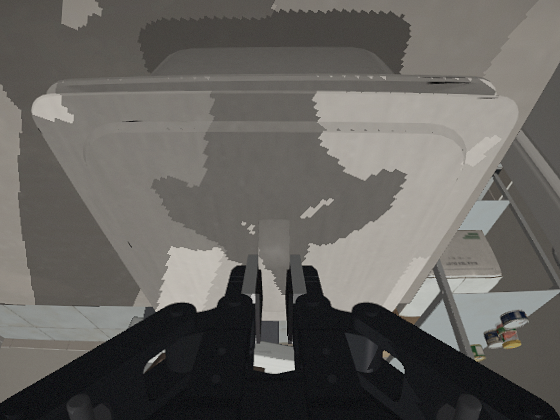

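View pics/s19.png

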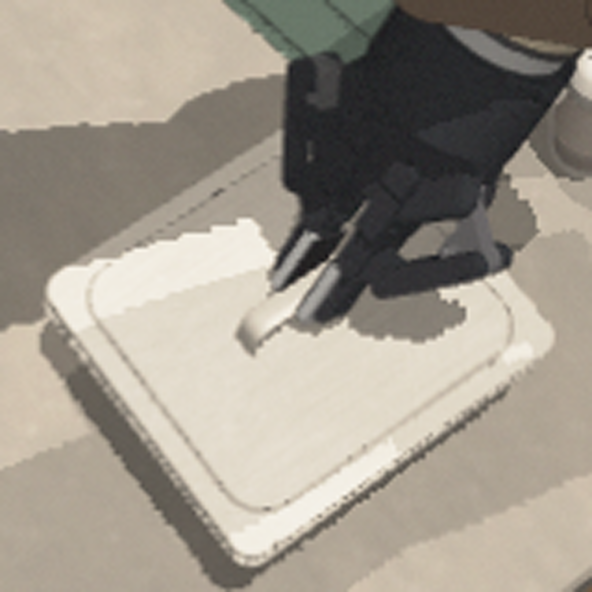

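```bash
python3 - <<'E' | tail -6
from ov17 import *
st=get_state()
from plant import read_camera
c=read_camera("wrist")
a=np.radians(PAZ);f=np.array([np.cos(a),np.sin(a)])
far=lambda z,uv:[((P[:2]-PAN)@f).round(4) for P in onz(c,uv,z,st)]
print("pan far edge along", far(.067,[(180,79),(380,77)]))
for zz in(.070,.072,.0734): print(zz,"lid far edge top",far(zz+.005,[(180,93),(380,92)]))
print("pan lateral",[((P[:2]-PAN)@[-f[1],f[0]]).round(4) for P in onz(c,[(50,85),(497,85)],.067,st)],"lid",[((P[:2]-PAN)@[-f[1],f[0]]).round(4) for P in onz(c,[(34,105),(517,105)],.077,st)])
E
```

```text
handle top proj wrist [[273.0, 162.0], [293.0, 162.0], [290.0, 218.0], [274.0, 219.0]]
pan far edge along [np.float64(0.0862), np.float64(0.087)]
0.07 lid far edge top [np.float64(0.0858), np.float64(0.0861)]
0.072 lid far edge top [np.float64(0.0869), np.float64(0.0873)]
0.0734 lid far edge top [np.float64(0.0877), np.float64(0.0881)]
pan lateral [np.float64(0.075), np.float64(-0.0759)] lid [np.float64(0.0764), np.float64(-0.0787)]
```

Call:
arm_command(
  steps=[
    [[0,0,0],[0.0005,0,0.0009],-1],
    [[0,0,0],[0.0011,0,0.0017],-1],
    [[0,0,0],[0.0016,0,0.0025],-1],
    [[0,0,0],[0.0016,0,0.0025],-1],
  ],
)

```text
time: 17.77
eef_pos: [0.5499, 0.1337, 0.0862]
tcp_rot: [0.931, 0.235, -0.272, 0.069]
contact_force: [0.5, 0.5, -1.4]
opening: 0.126
```

Call:
arm_command(
  steps=[
    [[0,0,0],[0.0005,0,0.0009],-1],
    [[0,0,0],[0.0008,0,0.0013],-1],
    [[0,0,0],[0.0008,0,0.0013],-1],
  ],
)

```text
time: 18.15
eef_pos: [0.5498, 0.1337, 0.0845]
tcp_rot: [0.931, 0.235, -0.272, 0.069]
contact_force: [0.8, 0.1, -0.7]
opening: 0.126
```

Call:
arm_command(
  steps=[
    [[0,0,0],[0.0005,0,0.0009],-1],
    [[0,0,0],[0.0008,0,0.0013],-1],
    [[0,0,0],[0.0008,0,0.0013],-1],
  ],
)

```text
time: 18.52
eef_pos: [0.5497, 0.1337, 0.0829]
tcp_rot: [0.931, 0.235, -0.272, 0.069]
contact_force: [0.6, -0.5, -1.4]
opening: 0.123
```

```bash
python3 - <<'E' | tail -1
from ov17 import *
st=where()
c,_=grab("wrist","w20")
s,_=grab("scene","s20",(210,200,370,360),3.7)
E
```

```text
t 18.52 p [0.5497 0.1337 0.0829] az 28.4 tilt -32.5 q [ 0.142  0.523  1.627 -0.187  1.531  1.277] F [ 0.6 -0.5 -1.4] op 0.12
```

View pics/w20.png

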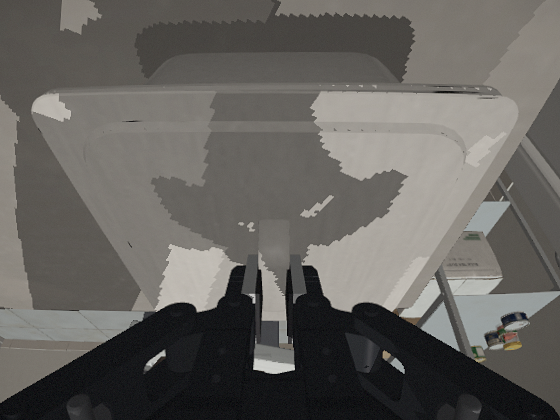

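View pics/s20.png

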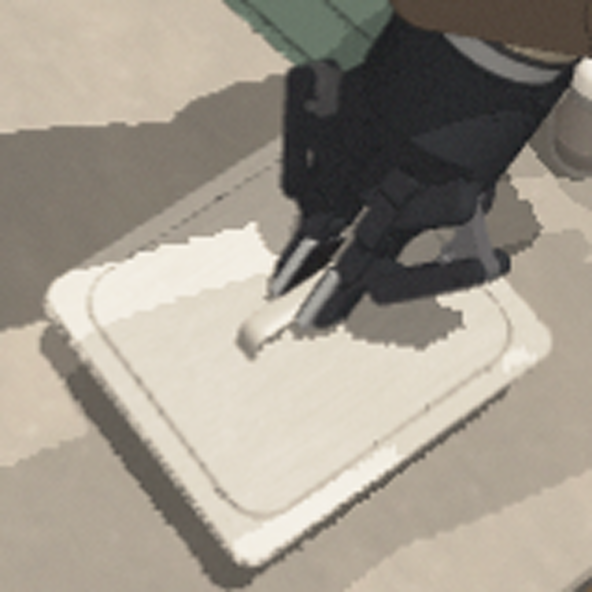

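Call:
arm_command(
  steps=[
    [[0,0,0],[0.0005,0,0.0009],-1],
    [[0,0,0],[0.0008,0,0.0013],-1],
    [[0,0,0],[0.0008,0,0.0013],-1],
  ],
)

```text
time: 19.0
eef_pos: [0.5497, 0.1337, 0.0814]
tcp_rot: [0.931, 0.235, -0.272, 0.069]
contact_force: [-0.0, -0.6, -1.0]
opening: 0.123
```

Call:
arm_command(
  steps=[
    [[0,0,0],[0.0003,0,0.0005],-1],
    [[0,0,0],[0.0005,0,0.0008],-1],
    [[0,0,0],[0.0005,0,0.0008],-1],
  ],
)

```text
time: 19.38
eef_pos: [0.5497, 0.1336, 0.0804]
tcp_rot: [0.931, 0.235, -0.272, 0.069]
contact_force: [-0.7, 0.7, -1.7]
opening: 0.124
```

Call:
arm_command(
  steps=[
    [[0,0,0],[0.0003,0,0.0005],-1],
    [[0,0,0],[0.0006,0,0.001],-1],
    [[0,0,0],[0.0006,0,0.001],-1],
  ],
)

```text
time: 19.75
eef_pos: [0.5497, 0.1336, 0.0794]
tcp_rot: [0.931, 0.235, -0.272, 0.069]
contact_force: [0.3, -0.5, -0.6]
opening: 0.127
```

Call:
arm_command(
  steps=[
    [[0,0,0],[0.0003,0,0.0005],-1],
    [[0,0,0],[0.0006,0,0.001],-1],
    [[0,0,0],[0.0006,0,0.001],-1],
  ],
)

```text
time: 20.12
eef_pos: [0.5497, 0.1336, 0.0792]
tcp_rot: [0.931, 0.235, -0.272, 0.069]
contact_force: [-0.9, -0.8, 4.7]
opening: 0.121
```

```bash
python3 - <<'E' | tail -1
from ov17 import *
st=where()
c,_=grab("wrist","w21")
s,_=grab("scene","s21",(210,200,370,360),3.7)
E
```

```text
t 20.12 p [0.5497 0.1336 0.0792] az 28.4 tilt -32.6 q [ 0.142  0.529  1.628 -0.188  1.526  1.278] F [-0.9 -0.8  4.7] op 0.12
```

View pics/w21.png

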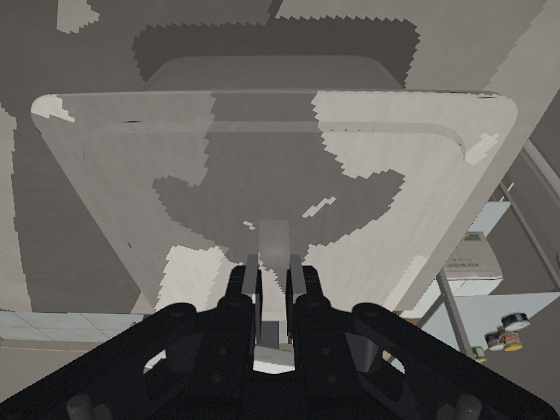

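View pics/s21.png

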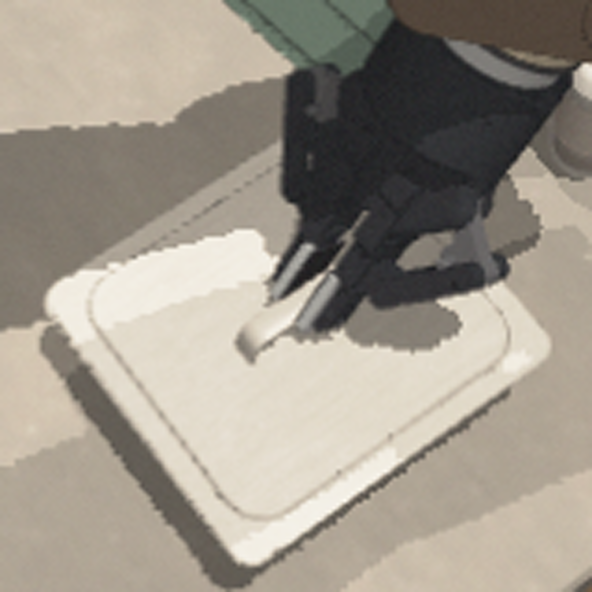

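Call:
arm_command(
  steps=[
    [[0,0,0],[0,0,0],-0.6],
    [[0,0,0],[0,0,0],-0.4],
    [[0,0,0],[0,0,0],-0.2],
    [[0,0,0],[0,0,0],0],
    [[0,0,0],[0,0,0],0],
  ],
  force=30,
)

```text
time: 20.85
eef_pos: [0.5497, 0.1336, 0.0791]
tcp_rot: [0.931, 0.235, -0.272, 0.069]
contact_force: [-0.0, -0.1, -0.1]
opening: 0.506
```

Call:
arm_command(
  steps=[
    [[0,0,0],[0,0,-0.01],0],
    [[0,0,0],[0,0,-0.03],0],
    [[0,0,0],[0,0,-0.06],0],
    [[0,0,0],[0,0,-0.1],0],
    [[0,0,0],[0,0,-0.12],0],
    [[0,0,0],[0,0,-0.12],0],
  ],
)

```text
time: 21.6
eef_pos: [0.6088, 0.1651, 0.1835]
tcp_rot: [0.931, 0.235, -0.269, 0.069]
contact_force: [0.4, 0.6, -0.4]
opening: 0.499
```

```bash
python3 - <<'E' | tail -1
from ov17 import *
st=where()
c,_=grab("wrist","w22")
s,_=grab("scene","s22",(210,170,390,360),3.1)
t,_=grab("top","t22")
E
```

```text
t 21.6 p [0.6088 0.1651 0.1835] az 28.3 tilt -32.2 q [ 0.172  0.54   1.401 -0.174  1.737  1.266] F [ 0.4  0.6 -0.4] op 0.5
```

View pics/s22.png

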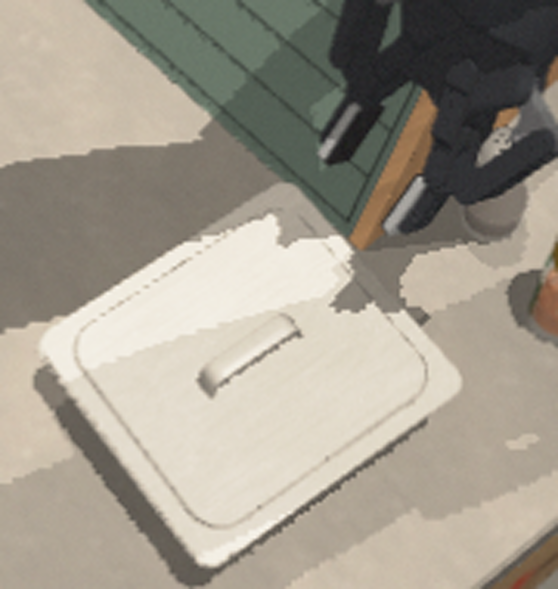

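View pics/w22.png

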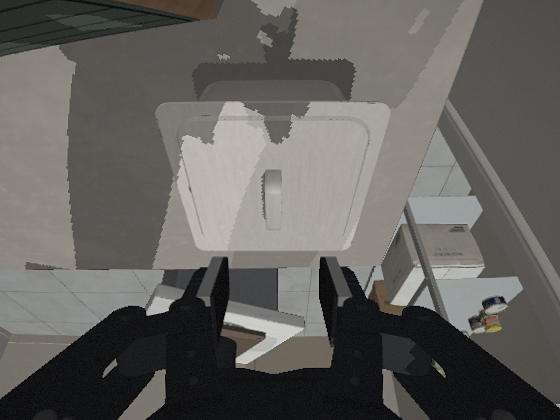

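View pics/t22.png

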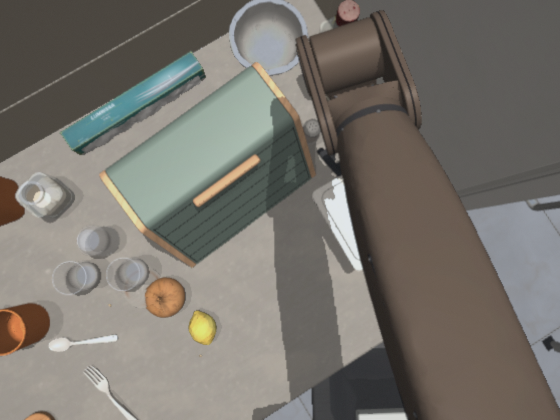

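```bash
python3 - <<'E' | tail -3
from ov17 import *
from m import fitrect
from plant import read_camera
s=read_camera("scene")
pts=[(55,328),(250,200),(50,370),(190,555),(235,555),(455,400),(460,372),(370,265)]
uv=cs=[(210+(u+.5)/3.1-.5,170+(w+.5)/3.1-.5) for u,w in pts]
P=onz(s,uv,.072)[:,:2]
l,fu=fitrect(P,['y+','y+','x-','x-','y-','y-','x+','x+'],.088,.081,[.55,.13,.5]);print("lid",l.round(4),np.degrees(l[2]).round(2),"vs pan",PAN,PAZ,(fu*1e3).round(1))
where()
E
```

```text
handle top proj wrist [[273.0, 162.0], [293.0, 162.0], [290.0, 218.0], [274.0, 219.0]]
lid [0.5496 0.1301 0.4979] 28.53 vs pan [0.549  0.1334] 28.36 [-0.9  0.4 -1.4 -0.7  1.1 -0.6  0.2  1.9]
t 21.8 p [0.6057 0.1641 0.179 ] az 28.4 tilt -32.7 q [ 0.172  0.542  1.408 -0.174  1.736  1.266] F [-0.3  0.3  0.4] op 0.5
```

```bash
python3 -c "
from plant import *
print(sign_off())"
```

```text
the job is handed in; nothing more can be done
None
```

I handed the job in at about 22 s. The lid lies handle up on the pan. `sign_off()` gives no verdict, so the result rests on my own checks.

**What I did:** I pushed the lid square against the bin front with two tilted fingers and lifted its near edge round until it passed upright. It came to rest against the slope, its z axis about 1.19 rad from vertical. I then pinched the handle, turned the lid level over the pan and lowered it in steps of about 1 mm until it touched (about 6 N). After that I released it and backed away.

**Last checks:**
- **Position:** measured from the scene camera, the lid's centre is about 3 mm from the pan's. That uses the pan's position from the start picture; I did not measure it again after placing the lid.
- **Squareness:** the lid is square with the pan to about 0.2°.
- **Fit on the rim:** no rim shows past the lid in the scene or wrist picture. I did not measure the level after release, but the lid was within about 0.2° of level going down.
- **Contact:** the gripper was clear of everything, with the force reading near zero.
- **Bystanders:** onion, lemon and salt shaker look unmoved in the last pictures. The arm hid the spice jar in the last top view, but nothing went near it.

**What disagreed or went less well:**
- The two cameras differ by 2–3 mm on position, about what the calibration allows.
- The lid touched the rim about 3.5 mm lower than my grasp estimate said.
- While I pressed the lid to the bin, the force on the tool briefly reached about 75 N, mostly because the fingertips were on the table. That is below the 120 N wrist limit.
- Early in the run the third joint read 2.484 against its stated limit of 2.48, because I asked for a pose just out of reach.

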